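# Measure the depth of a turned bowl with bridge bar and depth rod

## Robot

A 7-joint arm with a two-finger parallel gripper is mounted at the origin on a cart in front of the work surface, level with it; the furniture and walls round the work are solid. World frame = base frame: x ahead of the robot, y to its left, z up, the work surface at z = 0. Lengths are in m, angles in rad, forces in N, time in s.
With the tool pointing down it reaches from about 0.425 to 0.975 m from the base axis. Payload 16.7 kg.
Tool frame: the origin (TCP) lies midway between the tips of the shut fingers; the grasp point (between the pads) lies robot.grasp_offset behind it (robot.grasp_offset is the distance from the TCP to the grasp point, in m); z points along the fingers, y is the direction in which the jaws open and shut (so a half turn about z gives the same grasp; the last joint's range is limited). The gripper opens to 85 mm and grips with 20 to 120 N. Pads are 22 mm wide; open, the fingers measure 114 mm over their backs; the gripper's body (76 mm by 85 mm) begins 54 mm behind the grasp point. The pads swing forward as they close: fully open they stand 13 mm farther back than shut.
Start: joints at [0.979, 0.426, 0.074, 1.606, -0.034, 1.111, -0.067], TCP at [0.289, -0.61, 0.231] pointing down, gripper open.
Joint ranges: [-2.85, 2.85], [-0.5, 2.14], [-1.23, 1.37], [0.21, 2.46], [-1.02, 4.16], [0.16, 2.05], [-2.73, 2.73]. Speed limits (rad/s): [1.89, 1.89, 2.39, 2.39, 3.01, 3.01, 3.01].

## Interface

Orientations are given as a unit quaternion [x, y, z, w].
In Python, from rig import monitor, grab_frame, ticket, boxes_of, tip_of, robot gives the robot as it stands.
- The arm moves only by the tool move_arm, never from a script. Its argument "rows" is one flat list of numbers, 5 for each row, row after row: the finger opening in mm, from 0 to 85.4, then the shift along the tool's x, y, z each as a share of 0.4 m, from -1 to 1, then the turn about the tool's z as a share of 90 degrees, from -1 to 1. In form: [gripper, tx, ty, tz, turn, gripper, tx, ty, tz, turn, ...]. A call has 1 to 12 rows; each row is the pose to reach, as a shift and turn from the pose commanded when the call began, along the tool's axes at that moment; what a row does not reach only later rows make up. A row lasts 1/10 s, in which the tool goes at most 50 mm and 8.59 degrees, less where a joint would pass 70% of its speed; a pose out of reach is approached as far as the arm can. A call with a number of a shift or a turn outside -1 to 1 is refused whole. A call with a gripper value outside its range is refused whole. The fingers move at their own pace and stop on an object; "grip_force" is the grip in N (left out, the last holds). Time passes only in rows, so rows that repeat a pose let the fingers close. It gives the time, the measured TCP pose, the force and the opening at its end, in the units of the state.
- monitor.read_state(): the state, without advancing time (a new reading comes with each control period).
- grab_frame(name): name is "scene" or "side" or "wrist"; returns a dict with "pixels" (400x640x3 uint8, red, green, blue), "camera_matrix" (3x3 intrinsics, pixels), "distortion" ([k1, k2, p1, p2, k3] as OpenCV has them; the pictures are not rectified), "R" (3x3) and "t" (3): a world point X has camera coordinates R X + t. Camera axes: x right, y down, z forward; pixel columns grow to the right and rows downward; lengths in m; the calibration is good to about 2 mm. A picture is of the moment at which its call begins. There is no depth.
- ticket.job_done(): hands the job in, once; it reports no verdict.
Trained networks look in a picture, given as the dict that the camera call returned (one of the last four; its "shot" number tells which), for a name from the list of things; names that differ only in an ending like _2 or _b are one class to them, and where a whole thing is asked for, a point or a joint stands for the part that bears it (a point fixed in the world has none). Each returns a list of dicts, best first, with "score" (0 to 1); they miss things now and then, are a little off and sometimes report something else, mostly with a low value. They report only what shows in the picture. A call takes as long as a camera call. They do not tell look-alikes from the thing itself.
- boxes_of(picture, thing): "box" ([left, top, width, height] in pixels, round what is visible of it).
- tip_of(picture, thing): "xy" ([column, row] in pixels: a listed point, or the origin of a listed thing).
The state is a dict: "time": time; "joints": joint angles; "joint_velocities": joint speeds; "tau": joint torques, N m; "eef_pos": TCP position; "ee_rot": TCP orientation; "wrist_force": force on the tool from outside, world axes, zero at the start; "ft_torque": the same for the moment, N m; "width": opening from 0.0 (shut) to 1.0 (fully open).
Only numpy, scipy, OpenCV 4.12 (cv2) and the standard library are available. Lean on these libraries where they do the work, as an engineer would, in place of code of your own. Each camera call takes 0.05 s, during which the arm holds its last target.

## Task

Measure how deep the turned wooden bowl is: lay the flat metal bar across the bowl's rim, guide tube upright and over the middle of the bowl, and let go of it; then take the depth rod out of its wooden stand and push it straight down through the tube until its collar has been stopped by the top of the tube and its tip stands on the bottom of the bowl. Draw the rod right out again, leaving the collar where the tube has pushed it, and finish while still holding the rod by its handle, level and still in free air at least 20 cm above the table, so that the scale can be read at the collar. Leave the bar lying across the bowl, do not shove or tip the bowl, and leave the other things on the table alone.

Things in the scene. Friction and masses are not known exactly. Their poses are not given: they have to be found in the camera images.
- bowl: Turned wooden bowl, loose, 0.5 to 0.9 kg, standing on its foot: 140 mm over the rim, 68 mm high, wall 7 mm, foot 72 mm across. Inside it is 56 mm deep with a flat bottom about 80 mm across. Origin at the centre of its underside, z up along its axis.
- bowl_floor (a point): Centre of the bowl's flat inner bottom, 12 mm above its underside.
- bowl_rim (a point): Centre of the circle of the rim, 68 mm above the underside of the bowl; the rim's edge lies 63 to 70 mm out from it.
- bar: The bridge bar: flat bare metal bar 200 x 28 x 14 mm, 0.25 kg, lying flat on the table at the start, with a round metal guide tube (22 mm outside, hole 11 mm right through tube and bar, 20 mm high) standing in the middle of its upper face. Origin at the centre of its underside, x along its length, y across its 28 mm width, z up along the tube.
- bar_center (a point): Middle of the bar, 7 mm above its underside (half-way up the flat bar), on the tube's axis; same axes as the bar. The bar is gripped here across its 28 mm width (y), with the tube between the fingers.
- tube_top (a point): Centre of the upper mouth of the guide tube, 34 mm above the underside of the bar; same axes as the bar.
- rod: The depth rod, 195 mm long, 0.11 kg with its collar: steel shaft 8 mm thick with scale rings, lowest 5 mm tapered to a 3.6 mm flat tip; round wooden handle 16 mm thick, from 125 to 195 mm from the tip. At the start it stands tip down in a hole of the stand, leaning by 2 degrees at most. Origin at the tip, z along the rod from tip to handle.
- stand: Fixed wooden block that holds the rod at the start: 112 x 66 mm, 48 mm high. The rod's hole (9.5 mm wide, 36 mm deep) lies 32 mm from the middle towards -x; two short drill bits, up to 82 mm high, stand near the +x end. Origin under its centre, x along its length.
- rod_tip (a point): End of the rod's tip; same axes as the rod.
- rod_handle (a point): Centre of the rod's handle, on its axis, 160 mm from the tip: where to grip it (round, 16 mm, may be gripped from any side and at any slant); same axes as the rod.
- collar (a joint): Position of the metal collar on the rod (17 mm thick, 10 mm high, slides along the shaft against a friction of 2 N and stays wherever it is pushed). At 0 its underside is 45 mm from the tip; it grows towards the handle, so the reading (tip to collar underside) is 45 mm plus this value. Starts between 0 and 0.020.
- collar_under (a point): Centre of the collar's underside, the face that meets the top of the guide tube; same axes as the rod.
- collet_big: Bystander: steel collet, 30 mm across, 32 mm high. Leave it alone. Origin under its centre.
- collet_tall: Bystander: steel collet, 25 mm across, 40 mm high. Leave it alone. Origin under its centre.
- pencil: Bystander: black pencil lying on the table, 135 mm long, along its y. Leave it alone.
- whetstone: Bystander: grey whetstone, 33 x 68 x 27 mm. Leave it alone. Origin under its centre.
Things that resemble listed ones, but are neither listed nor needed, are in the scene too. What is meant by the rod is not red, and is the smaller of those in its own colour.

How it is judged:
On the way, in this order (a step that is already met when the one before it is completed fails the run):
1. the bar lies level across the bowl's rim, guide tube upright over the middle of the bowl (within 15 mm), let go of and at rest (horizontal distance between tube_top and bowl_floor below 0.015 m and z of tube_top in the frame of bowl between 0.099 and 0.105 m and angle between tube_top's own z axis and vertical below 0.06 rad and contact force between the fingers and bar below 0.1 N and linear speed of bar below 0.03 m/s), for 0.2 s.
2. the rod stands upright through the guide tube, its tip on the bottom of the bowl and its collar on top of the tube (horizontal distance between tube_top and bowl_floor below 0.015 m and z of tube_top in the frame of bowl between 0.099 and 0.105 m and angle between tube_top's own z axis and vertical below 0.06 rad and z of rod_tip in the frame of bowl below 0.015 m and horizontal distance between rod_tip and tube_top below 0.012 m and angle between rod_tip's own z axis and vertical below 0.15 rad and z of collar_under in the frame of bar below 0.037 m), for 0.1 s.
3. the rod has been drawn right out of the tube, the bar still lying across the bowl (horizontal distance between tube_top and bowl_floor below 0.015 m and z of tube_top in the frame of bowl between 0.099 and 0.105 m and angle between tube_top's own z axis and vertical below 0.06 rad and z of rod_tip in the frame of bar above 0.044 m), for 0.1 s.
At the end, for the whole second after the job is handed in: Rod held still in the fingers, clear of bar and bowl, level within 17 degrees, tip and handle over 0.2 m above the table; collar 90 mm from the tip within 3 mm; bar let go and level on the rim, tube within 15 mm of the bowl's axis; bowl within 4 cm of its start (all of step 1 and angle between rod_tip's own z axis and vertical between 1.27 and 1.87 rad and height (world z) of each of rod_tip, rod_handle above 0.2 m and value of joint collar between 0.042 and 0.048 m and contact force between the fingers and rod above 1 N and contact force between rod and bar below 0.1 N and contact force between rod and bowl below 0.1 N and linear speed of rod below 0.03 m/s and distance of bowl from where it was at the start of the episode below 0.04 m); the arm keeps its last pose, push and grip.
It fails at once if the bowl is shoved more than 4 cm or tipped (distance of bowl from where it was at the start of the episode above 0.04 m or angle between bowl's own z axis and vertical above 0.2 rad).
It fails at once if one of the other things on the table is pushed more than 3 cm (distance of any of collet_big, collet_tall, pencil, whetstone from where it was at the start of the episode above 0.03 m).
It also fails if it takes over 72 s, if anything falls off the work surface, if the arm or the gripper's body presses on something with over 40 N, if the wrist force passes 120 N, or if a joint passes its speed limit or range.

## Working session

There is one attempt and no reset: what is moved stays moved. The work goes in short steps, Python scripts to look and compute and a tool call to move; the robot and the scene stay as the last step left them, time stands still between calls to the robot, and variables do not carry over. Pictures are saved under pics/ and viewed, and the job is handed in when it is done.

Besides the shell and the picture viewer there is one more tool, called after "Call:" as name(argument=value, ...) on one line, values as JSON. move_arm: Moves the arm, as the interface text tells. Its arguments: {"type":"object","properties":{"rows":{"type":"array"},"grip_force":{"type":"number"}},"required":["rows"]}

```bash
ls; mkdir -p pics; python3 - <<'E'
from rig import monitor, grab_frame, robot
import cv2
print(monitor.read_state()); print(robot, [a for a in dir(robot) if a[0]!='_'], robot.grasp_offset)
for n in("scene","side","wrist"):
    f=grab_frame(n); cv2.imwrite(f"pics/a_{n}.png",f["pixels"][:,:,::-1]); print(n,f["camera_matrix"].tolist(),f["R"].tolist(),f["t"].tolist(),f["distortion"])
E
```

```text
pics
{'time': 0.0, 'joints': array([ 0.97849579,  0.4267796 ,  0.07383263,  1.60662906, -0.03412633,
        1.11076422, -0.06710571]), 'joint_velocities': array([ 9.66425307e-04, -5.41108523e-06,  5.33231064e-04, -2.99033259e-04,
       -5.33535544e-04, -2.29685991e-04,  9.22125793e-04]), 'tau': array([-1.79855806e-04, -9.49820638e+01,  3.76062378e+00, -4.63509822e+01,
        1.90583052e-02,  1.01391639e-02, -3.91919934e-05]), 'eef_pos': array([ 0.28903254, -0.60953236,  0.23056854]), 'ee_rot': array([ 9.75594337e-01,  2.19579720e-01, -1.79364831e-04, -6.35867427e-04]), 'wrist_force': array([-0.0409726 , -0.01449451,  0.14178145]), 'ft_torque': array([ 0.02190102,  0.04566554, -0.01790784]), 'width': 1.0010878284422935}
<Robot object at 0x7f8b5617fa10> ['PlanningError', 'grasp_offset'] 0.0187
scene [[365.5769534996669, 0.0, 319.54424995170956], [0.0, 365.5769534996669, 203.91221592100902], [0.0, 0.0, 1.0]] [[-0.8336718120630274, -0.5520963041212347, 0.013452908504164538], [-0.3359519556303958, 0.4876562344851695, -0.8058087120873402], [0.4383236170680982, -0.6762995401029183, 
[... 314 characters left out ...]
76907], [-0.13566333489107593, 0.3864128415386352, -0.9122941277133538], [0.2546595795738049, -0.8762695105252417, -0.40902352432977007]] [0.5005998831319586, 0.193362741481058, 0.9337505924419518] [-0.01450002  0.          0.          0.          0.        ]
wrist [[315.52862467801435, 0.0, 319.33955234892744], [0.0, 315.52862467801435, 201.2980019130605], [0.0, 0.0, 1.0]] [[0.42849728817739785, -0.9035408914433147, -0.0019828046897901407], [-0.872369470377849, -0.414283951015617, 0.25950012540182527], [-0.2352904187961955, -0.1094653617392818, -0.9657410384787429]] [-0.6752825994988607, -0.03397831174405646, 0.37948219702709557] [-0.05902474  0.          0.          0.          0.        ]
```

View pics/a_scene.png

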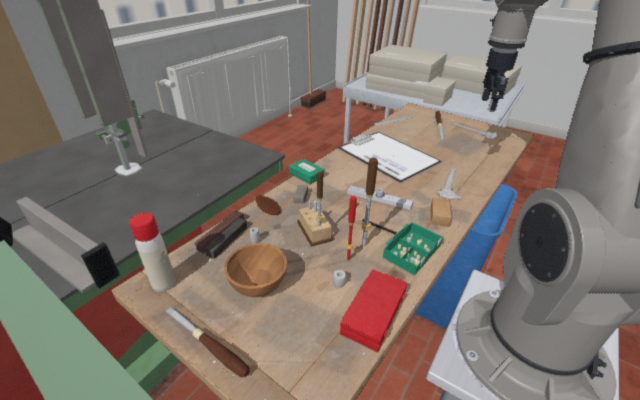

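View pics/a_side.png

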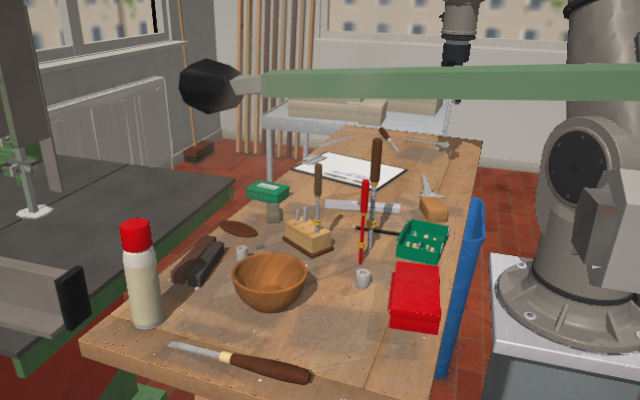

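View pics/a_wrist.png

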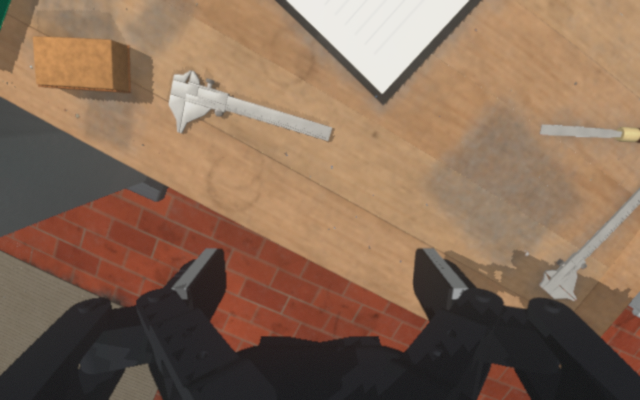

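```bash
cat > h.py <<'E'
import numpy as np, cv2
from rig import monitor, grab_frame, boxes_of, tip_of, robot
from scipy.spatial.transform import Rotation as Ro
from scipy.optimize import least_squares
def ray(f,uv):
    p=cv2.undistortPoints(np.array([[uv]],float),f["camera_matrix"],f["distortion"])[0,0]
    R=np.array(f["R"]);t=np.array(f["t"]); d=R.T@np.array([p[0],p[1],1]); return -R.T@t,d/np.linalg.norm(d)
def onz(f,uv,z):
    c,d=ray(f,uv); return c+d*(z-c[2])/d[2]
def tri(obs):
    A=np.zeros((3,3));b=np.zeros(3)
    for f,uv in obs:
        c,d=ray(f,uv);P=np.eye(3)-np.outer(d,d);A+=P;b+=P@c
    X=np.linalg.solve(A,b); return X,[np.linalg.norm(proj(f,X)-uv) for f,uv in obs]
def proj(f,X):
    X=np.atleast_2d(X).astype(float)
    p=cv2.projectPoints(X,cv2.Rodrigues(np.array(f["R"]))[0],np.array(f["t"]),f["camera_matrix"],f["distortion"])[0][:,0]
    return p if len(p)>1 else p[0]
def crop(f,name,x,y,w,h,s=6):
    c=f["pixels"][y:y+h,x:x+w,::-1]; cv2.imwrite("pics/"+name+".png",cv2.resize(c,None,fx=s,fy=s,interpolation=cv2.INTER_CUBIC))
E
python3 - <<'E'
from h import *
F={n:grab_frame(n) for n in("scene","side")}
for n in F: print(n,(-F[n]["R"].T@F[n]["t"]).round(3))
for th in ["bowl_rim","bowl_floor","bowl","bar_center","tube_top","rod_tip","rod_handle","collar_under","stand","collet_big","collet_tall","pencil","whetstone"]:
    for n in F:
        print(th,n,[(np.round(r["xy"],1).tolist(),round(r["score"],2)) for r in tip_of(F[n],th)[:4]])
crop(F["scene"],"b_sc",280,145,150,110,5)
crop(F["side"],"b_si",280,130,160,120,5)
E
```

```text
scene [0.122 0.585 0.658]
side [0.268 0.888 0.548]
bowl_rim scene [([256.1, 264.3], 0.86)]
bowl_rim side [([269.4, 269.5], 0.86)]
bowl_floor scene [([258.6, 280.6], 0.78), ([379.1, 196.0], 0.65)]
bowl_floor side [([270.1, 297.0], 0.66)]
bowl scene [([257.4, 284.6], 0.75), ([378.0, 187.8], 0.55)]
bowl side [([272.2, 301.6], 0.66), ([239.3, 264.5], 0.35)]
bar_center scene [([379.6, 198.6], 0.92)]
bar_center side [([363.6, 203.9], 0.64), ([361.2, 207.6], 0.4)]
tube_top scene [([380.3, 188.8], 0.74), ([256.7, 279.8], 0.4)]
tube_top side [([360.7, 195.8], 0.55)]
rod_tip scene [([364.8, 246.4], 0.65), ([349.8, 260.3], 0.58), ([339.4, 284.6], 0.51)]
rod_tip side [([366.8, 251.6], 0.7), ([361.1, 264.8], 0.66)]
rod_handle scene [([366.5, 173.5], 0.84), ([349.9, 208.4], 0.83), ([324.1, 184.9], 0.52)]
rod_handle side [([377.8, 157.8], 0.65), ([316.6, 174.1], 0.6), ([369.0, 196.8], 0.56), ([238.9, 263.7], 0.31)]
collar_under scene [([321.4, 218.0], 0.61), ([366.4, 224.9], 0.58), ([346.9, 245.3], 0.5)]
collar_under side [([368.5, 222.4], 0.6)]
stand scene [([312.5, 231.5], 0.96)]
stand side [([308.6, 247.5], 0.63)]
collet_big scene [([379.2, 227.3], 0.61), ([340.2, 285.2], 0.52), ([311.8, 232.8], 0.23)]
collet_big side [([362.3, 284.2], 0.52)]
collet_tall scene [([253.5, 239.8], 0.59)]
collet_tall side [([238.0, 264.8], 0.55)]
pencil scene [([377.9, 228.0], 0.51)]
pencil side [([377.2, 231.8], 0.6)]
whetstone scene [([302.0, 192.7], 0.49)]
whetstone side [([275.6, 220.2], 0.76)]
```

View pics/b_sc.png

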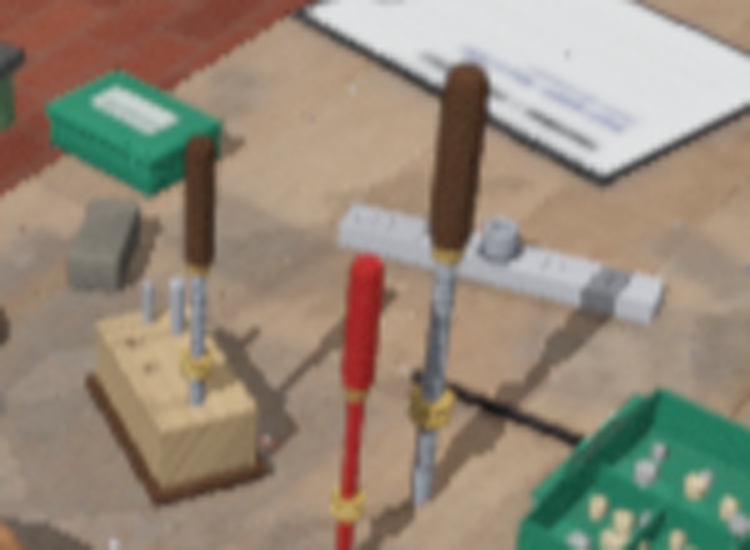

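View pics/b_si.png

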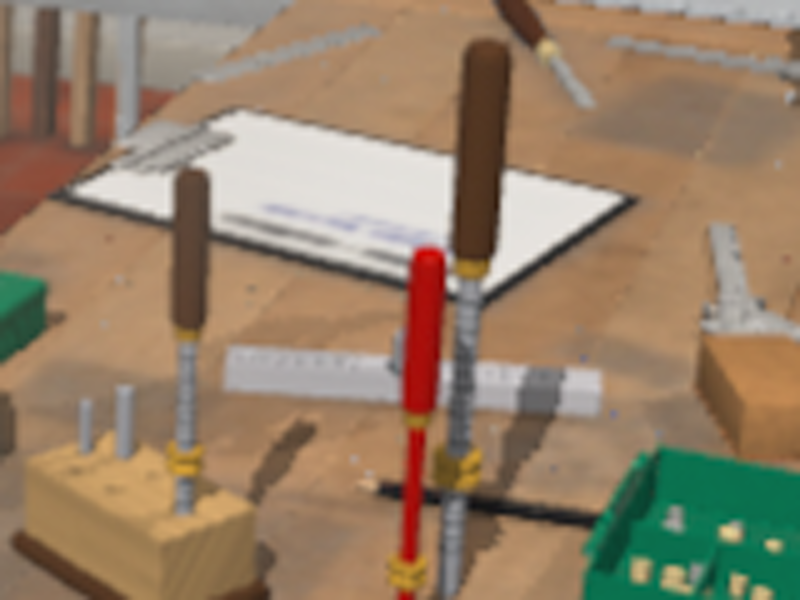

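```bash
python3 - <<'E'
from h import *
F={n:grab_frame(n) for n in("scene","side")}
s,d=F["scene"],F["side"]
P={"rim":((256.1,264.3),(269.4,269.5)),"barc":((379.6,198.6),(363.6,203.9)),"tube":((380.3,188.8),(360.7,195.8)),"handle":((320,187),(318,179)),"stand":((312.5,231.5),(308.6,247.5)),"big_handle":((371,176),(377,157.8)),"bigtip":((364.8,246.4),(366.8,251.6)),"redtip":((349.8,260.3),(361.1,264.8)),"redhandle":((351.9,208.4),(365,196.8)),
"c_big":((340.2,285.2),(362.3,284.2)),"c_tall":((253.5,239.8),(238,264.8)),"pencil":((377.9,228.),(377.2,231.8)),"whet":((302,192.7),(275.6,220.2))}
for k,(a,b) in P.items():
    X,e=tri([(s,a),(d,b)]); print(k,X.round(3),np.round(e,1))
for k,z in (("rim",.068),("barc",.007),("stand",0),("tube",.034)):
    print(k,onz(s,P[k][0],z).round(3),onz(d,P[k][1],z).round(3))
# bar ends in scene
E
```

```text
rim [0.551 0.181 0.072] [1.2 1.5]
barc [ 0.462 -0.267  0.024] [1.3 1.5]
tube [ 0.48  -0.308  0.029] [0.8 1. ]
handle [ 0.521 -0.028  0.175] [1.5 1.7]
stand [ 0.548 -0.042  0.004] [1.2 1.4]
big_handle [ 0.408 -0.066  0.224] [0.7 0.7]
bigtip [ 0.418 -0.097 -0.018] [1.2 1.4]
redtip [ 0.417 -0.014 -0.003] [0.5 0.6]
redhandle [ 0.42  -0.011  0.159] [0.4 0.5]
c_big [0.395 0.075 0.005] [1.8 2.1]
c_tall [ 0.674  0.061 -0.01 ] [0.1 0.1]
pencil [ 0.408 -0.152  0.011] [0.2 0.2]
whet [ 0.689 -0.192 -0.014] [2.8 3.4]
rim [0.55  0.18  0.068] [0.556 0.172 0.068]
barc [ 0.467 -0.286  0.007] [ 0.473 -0.311  0.007]
stand [ 0.554 -0.048  0.   ] [ 0.547 -0.045  0.   ]
tube [ 0.474 -0.298  0.034] [ 0.48  -0.301  0.034]
```

Candidates for the rod, by scene pixel: small brown handle in the stand (320,187), large brown one (371,176), red one (352,210). It is not red and is the smaller of the brown ones, so I take the one in the stand; the crop confirms this. Next come the bar's yaw and the approach.

```bash
cat >> h.py <<'E'
def tool():
    s=monitor.read_state(); return np.array(s["eef_pos"]),Ro.from_quat(s["ee_rot"]).as_matrix(),s
def shift(target):
    p,R,s=tool(); return (R.T@(np.array(target)-p)/0.4).round(4)
def yaw(R): return np.degrees(np.arctan2(R[1,0],R[0,0]))
E
python3 - <<'E'
from h import *
F={n:grab_frame(n) for n in("scene","side","wrist")}
s=F["scene"]; d=F["side"]
p,R,st=tool(); print(R.round(3),yaw(R))
w=F["wrist"]; c=-w["R"].T@w["t"]; print("cam in tool",R.T@(c-p), "cam axes in tool",(R.T@w["R"].T).round(3))
# scene crop pixel top-face ends midpoints
a=onz(s,(280+350/5,145+ 214/5),.014); b=onz(s,(280+655/5,145+285/5),.014); print("ends",a,b,np.linalg.norm(a-b),np.degrees(np.arctan2(*(b-a)[1::-1])),(a+b)/2)
a=onz(d,(280+226/5,130+ 355/5),.014); b=onz(d,(280+602/5,130+380/5),.014); print("side ends",a,b,np.linalg.norm(a-b),np.degrees(np.arctan2(*(b-a)[1::-1])),(a+b)/2)
for q in [(0.476,-.30,.25)]: print(shift(q))
E
```

```text
[[ 0.904  0.428  0.   ]
 [ 0.428 -0.904  0.   ]
 [ 0.    -0.    -1.   ]] 25.366781738071754
cam in tool [ 0.06569073  0.00122002 -0.14326306] cam axes in tool [[ 0.    -0.966 -0.259]
 [ 1.     0.    -0.001]
 [ 0.001 -0.259  0.966]]
ends [ 0.56700475 -0.27699795  0.014     ] [ 0.3773759  -0.31466651  0.014     ] 0.19333396762406754 -168.7648147955448 [ 0.47219033 -0.29583223  0.014     ]
side ends [ 0.57242581 -0.27955216  0.014     ] [ 0.37409693 -0.31450053  0.014     ] 0.20138454109763584 -170.00626623314216 [ 0.47326137 -0.29702634  0.014     ]
[ 0.7539 -0.4999 -0.0466]
```

Call:
move_arm(rows=[85, 0.75, -0.51, 0.026, 0.164, 85, 0.75, -0.51, 0.026, 0.164, 85, 0.75, -0.51, 0.026, 0.164, 85, 0.75, -0.51, 0.026, 0.164, 85, 0.75, -0.51, 0.026, 0.164, 85, 0.75, -0.51, 0.026, 0.164, 85, 0.75, -0.51, 0.026, 0.164, 85, 0.75, -0.51, 0.026, 0.164, 85, 0.75, -0.51, 0.026, 0.164, 85, 0.75, -0.51, 0.026, 0.164, 85, 0.75, -0.51, 0.026, 0.164, 85, 0.75, -0.51, 0.026, 0.164])

```text
time: 3.0
eef_pos: [0.4721, -0.2983, 0.2209]
ee_rot: [0.996, 0.091, -0.0, 0.0]
wrist_force: [-0.1, -0.6, -0.3]
width: 0.989
```

```bash
python3 - <<'E'
from h import *
w=grab_frame("wrist"); p,R,s=tool(); print(p,yaw(R),s["time"])
cv2.imwrite("pics/c.png",w["pixels"][:,:,::-1])
for th in("bar_center","tube_top"):
    for r in tip_of(w,th)[:3]: print(th,r["xy"],r["score"],onz(w,r["xy"],.007 if th!="tube_top" else .034))
E
```

```text
[ 0.47225692 -0.29809649  0.22091648] 10.499877127077244 3.05
bar_center [315.8, 175.8] 0.94 [ 0.47180045 -0.29514152  0.007     ]
bar_center [116.1, 68.3] 0.36 [ 0.5500124  -0.05944021  0.007     ]
tube_top [316.6, 178.7] 0.77 [ 0.47382658 -0.29595105  0.034     ]
```

View pics/c.png

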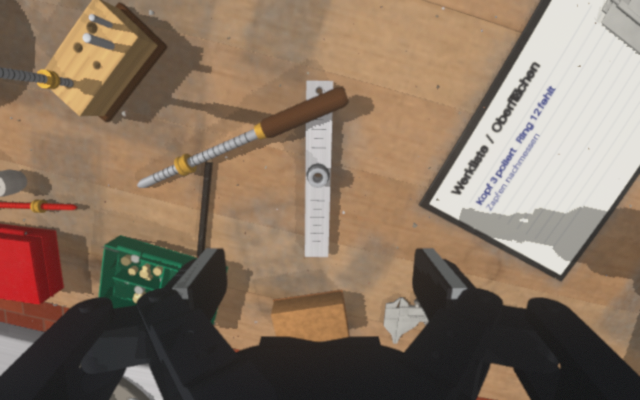

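The wrist picture shows the tube at (318,177) and the bar standing vertical in the image, so it lines up with the jaws. Nothing is near the fingers. I go down and grip.

Call:
move_arm(rows=[60, 0.004, -0.005, 0.12, 0, 60, 0.004, -0.005, 0.24, 0, 60, 0.004, -0.005, 0.36, 0, 60, 0.004, -0.005, 0.45, 0, 60, 0.004, -0.005, 0.51, 0, 60, 0.004, -0.005, 0.54, 0, 60, 0.004, -0.005, 0.54, 0, 20, 0.004, -0.005, 0.54, 0, 20, 0.004, -0.005, 0.54, 0, 20, 0.004, -0.005, 0.54, 0, 20, 0.004, -0.005, 0.54, 0, 20, 0.004, -0.005, 0.54, 0], grip_force=50)

```text
time: 4.35
eef_pos: [0.4749, -0.2953, 0.0066]
ee_rot: [0.996, 0.092, 0.001, 0.001]
wrist_force: [-2.2, 1.2, 9.7]
width: 0.31
```

```bash
python3 - <<'E'
from h import *
w=grab_frame("wrist"); p,R,s=tool(); print(p,yaw(R),s["time"],s["width"],s["wrist_force"])
cv2.imwrite("pics/d.png",w["pixels"][:,:,::-1])
E
```

```text
[ 0.47495963 -0.29528736  0.00666868] 10.579366097549798 4.4 0.3100394061127212 [-2.80529994  0.54639453  8.89037767]
```

View pics/d.png

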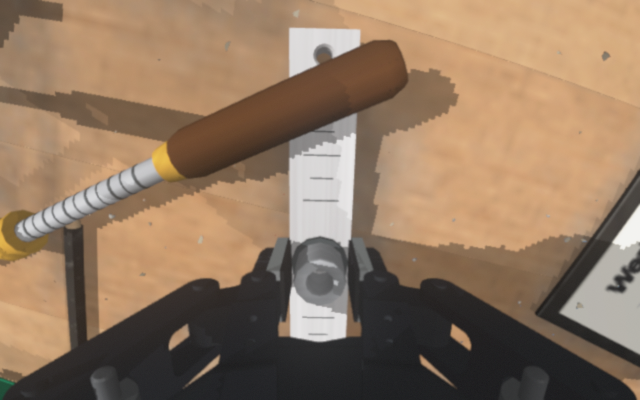

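```bash
python3 - <<'E'
from h import *
F={n:grab_frame(n) for n in("scene","side","wrist")}
for n in F: cv2.imwrite(f"pics/e_{n}.png",F[n]["pixels"][:,:,::-1])
crop(F["scene"],"e_c",330,140,120,90,6)
s,d,w=[F[n] for n in("scene","side","wrist")]
print("top",tri([(s,(372,159)),(d,(377,139)),(w,(392,58))]), tri([(s,(372,159)),(d,(377,139))]))
print("ferrule",tri([(s,(368,197)),(d,(374,184)),(w,(170,160))]),tri([(s,(368,197)),(d,(374,184))]))
for uv in((392,58),(170,160),(70,245)): print(onz(w,uv,0),onz(w,uv,.05))
E
```

```text
top (array([ 0.48950368, -0.27062885,  0.18167847]), [np.float64(12.276238685521504), np.float64(19.93915832433982), np.float64(255.2374754917093)]) (array([ 0.41302096, -0.07236075,  0.26228751]), [np.float64(0.3171540879564669), np.float64(0.34246237378558675)])
ferrule (array([ 0.48006022, -0.24286764,  0.06150288]), [np.float64(8.538388988478749), np.float64(20.0416892661781), np.float64(124.94833337992794)]) (array([ 0.41042353, -0.06639155,  0.16517307]), [np.float64(0.7075370980373229), np.float64(0.7871767029819762)])
[ 0.57125509 -0.31126661  0.        ] [ 0.56074184 -0.30222414  0.05      ]
[ 0.50743662 -0.21699575  0.        ] [ 0.51818677 -0.23936299  0.05      ]
[ 0.45224871 -0.16520856  0.        ] [ 0.48138669 -0.20483056  0.05      ]
```

View pics/e_c.png

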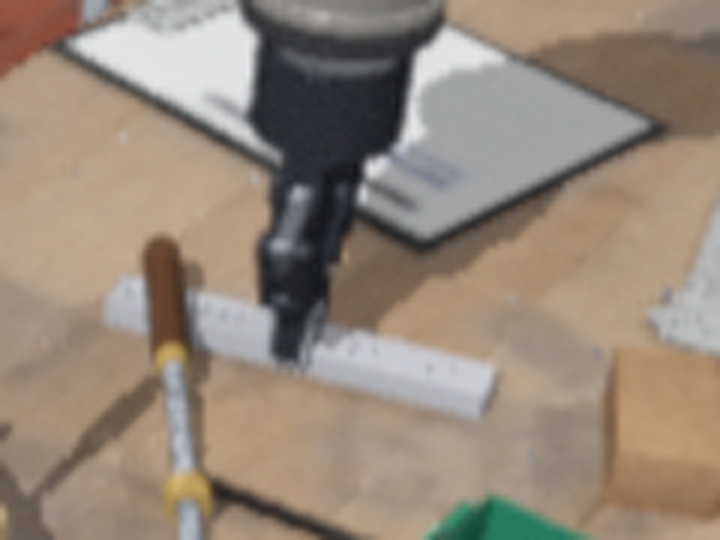

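View pics/e_side.png

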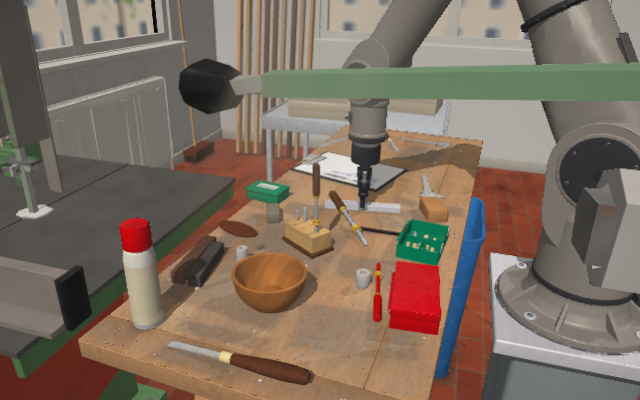

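The two free-standing look-alikes have toppled since time 0. The red one now lies by the red box, and the large brown one leans with its handle on the bar's far end, at wrist (290,110). I pull the bar out sideways quickly, away from the pencil, and then lift.

Call:
move_arm(rows=[20, 0, 0.115, -0.005, 0, 20, 0, 0.17, -0.03, 0, 20, 0, 0.17, -0.12, 0, 20, 0, 0.17, -0.24, 0, 20, 0, 0.17, -0.36, 0, 20, 0, 0.17, -0.48, 0, 20, 0, 0.17, -0.6, 0, 20, 0, 0.17, -0.6, 0, 20, 0, 0.17, -0.6, 0], grip_force=80)

```text
time: 5.45
eef_pos: [0.4868, -0.3618, 0.2468]
ee_rot: [0.996, 0.092, 0.001, 0.001]
wrist_force: [-0.4, 0.5, -3.5]
width: 0.291
```

```bash
python3 - <<'E'
from h import *
F={n:grab_frame(n) for n in("scene","side","wrist")}
for n in F: cv2.imwrite(f"pics/f_{n}.png",F[n]["pixels"][:,:,::-1])
p,R,s=tool(); print(p,yaw(R),s["time"],s["width"],s["wrist_force"])
for th in("pencil","collet_big","rod_handle","tube_top","bowl_rim"):
    for n in F: print(th,n,[(np.round(r["xy"]).tolist(),round(r["score"],2)) for r in tip_of(F[n],th)[:3]])
E
```

```text
[ 0.48588982 -0.36116994  0.24377043] 10.610551557343408 5.6 0.293234559574841 [-1.36995921 -0.31464181 -2.99043303]
pencil scene [([380.0, 226.0], 0.41)]
pencil side [([377.0, 232.0], 0.7), ([307.0, 246.0], 0.57)]
pencil wrist [([161.0, 204.0], 0.81)]
collet_big scene [([338.0, 284.0], 0.7), ([319.0, 220.0], 0.36)]
collet_big side []
collet_big wrist []
rod_handle scene [([338.0, 310.0], 0.94), ([358.0, 190.0], 0.78), ([324.0, 185.0], 0.74)]
rod_handle side [([338.0, 205.0], 0.82), ([375.0, 309.0], 0.66), ([314.0, 174.0], 0.57)]
rod_handle wrist [([256.0, 120.0], 0.97)]
tube_top scene [([396.0, 104.0], 0.58)]
tube_top side [([368.0, 101.0], 0.9)]
tube_top wrist [([319.0, 282.0], 0.63)]
bowl_rim scene [([258.0, 262.0], 0.61)]
bowl_rim side [([270.0, 271.0], 0.81)]
bowl_rim wrist []
```

View pics/f_scene.png

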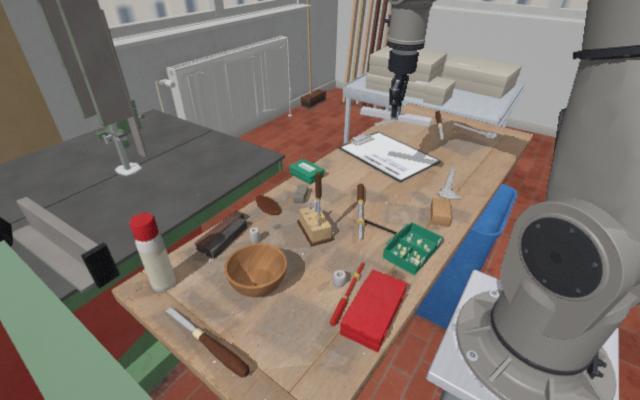

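View pics/f_wrist.png

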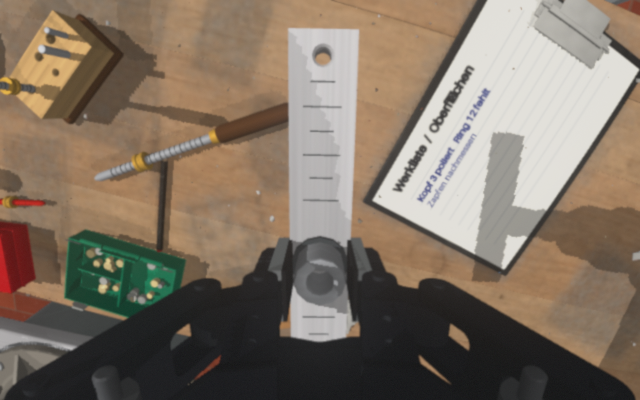

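Call:
move_arm(rows=[20, 0, 0, -0.1, 0, 20, 0.3, -0.8, -0.1, 0, 20, 0.3, -0.8, -0.1, 0, 20, 0.3, -0.8, -0.1, 0, 20, 0.3, -0.8, -0.1, 0, 20, 0.3, -0.8, -0.1, 0, 20, 0.3, -0.8, -0.1, 0, 20, 0.3, -0.8, -0.1, 0, 20, 0.3, -0.8, -0.1, 0])

```text
time: 7.25
eef_pos: [0.5462, -0.0184, 0.2852]
ee_rot: [0.995, 0.096, 0.001, -0.001]
wrist_force: [-0.4, -1.2, -3.2]
width: 0.295
```

Call:
move_arm(rows=[20, 0.05, -0.5, 0, 0, 20, 0.05, -0.5, 0, 0, 20, 0.05, -0.5, 0, 0, 20, 0.05, -0.5, 0, 0, 20, 0.05, -0.5, 0, 0, 20, 0.05, -0.5, 0, 0, 20, 0.05, -0.5, 0, 0])

```text
time: 7.95
eef_pos: [0.5287, 0.1744, 0.2849]
ee_rot: [0.996, 0.092, -0.0, 0.0]
wrist_force: [-0.6, -0.7, -2.9]
width: 0.294
```

```bash
python3 - <<'E'
from h import *
F={n:grab_frame(n) for n in("scene","side","wrist")}
for n in F: cv2.imwrite(f"pics/g_{n}.png",F[n]["pixels"][:,:,::-1])
p,R,s=tool(); print(p,yaw(R),s["time"],s["width"],s["wrist_force"],s["joints"])
for th,z in(("bowl_floor",.012),("tube_top",0.2),("bowl_rim",.068)):
    for n in F: print(th,n,[(np.round(r["xy"]).tolist(),round(r["score"],2),onz(F[n],r["xy"],z).round(3)) for r in tip_of(F[n],th)[:3]])
E
```

```text
[0.52878305 0.17406321 0.28498998] 10.499778555615388 8.1 0.29693299927221156 [ 0.2662614  -0.44329624 -2.86554107] [-0.11044145  0.21079578 -0.37528478  1.79040478  0.0841965   1.15592432
 -1.8996957 ]
bowl_floor scene [([258.0, 280.0], 0.95, array([0.553, 0.178, 0.012])), ([255.0, 242.0], 0.7, array([0.648, 0.081, 0.012])), ([317.0, 221.0], 0.43, array([ 0.561, -0.082,  0.012]))]
bowl_floor side [([270.0, 297.0], 0.56, array([0.553, 0.18 , 0.012]))]
bowl_floor wrist []
tube_top scene [([255.0, 171.0], 0.94, array([0.662, 0.04 , 0.2  ]))]
tube_top side [([281.0, 143.0], 0.89, array([ 0.657, -0.165,  0.2  ])), ([240.0, 266.0], 0.26, array([0.516, 0.374, 0.2  ]))]
tube_top wrist [([319.0, 282.0], 0.93, array([0.467, 0.162, 0.2  ]))]
bowl_rim scene [([257.0, 265.0], 0.84, array([0.547, 0.18 , 0.068])), ([259.0, 189.0], 0.18, array([ 0.743, -0.052,  0.068]))]
bowl_rim side [([269.0, 269.0], 0.73, array([0.558, 0.17 , 0.068]))]
bowl_rim wrist []
```

View pics/g_wrist.png

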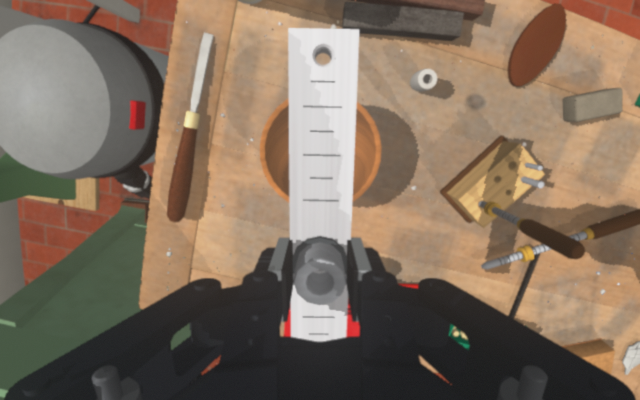

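View pics/g_scene.png

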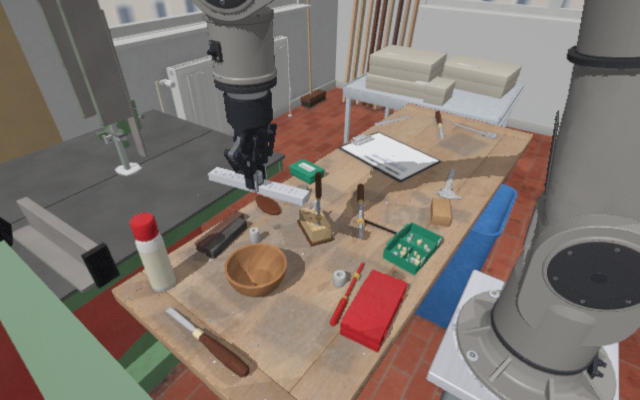

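```bash
python3 - <<'E'
from h import *
F={n:grab_frame(n) for n in("scene","side","wrist")}
s,d,w=[F[n] for n in("scene","side","wrist")]
p,R,st=tool()
print("rim c",onz(w,(321,152),.068))
X,e=tri([(s,(255,171)),(d,(281,143)),(w,(319,282))]); print("tubetop",X,e,"in tool",R.T@(X-p))
crop(w,"h",240,70,160,160,5)
# color mask rim via scene/side: overlay predicted rim circle
for n,f in(("scene",s),("side",d),("wrist",w)):
    im=f["pixels"][:,:,::-1].copy()
    im=cv2.resize(im,None,fx=5,fy=5,interpolation=cv2.INTER_CUBIC)
    for c,col in(((.553,.178),(0,255,0)),):
        for r in(.063,.070):
            th=np.linspace(0,6.28,200); P=np.c_[c[0]+r*np.cos(th),c[1]+r*np.sin(th),0*th+.068]
            q=((proj(f,P)+.5)*5).round().astype(int); cv2.polylines(im,[q.reshape(-1,1,2)],True,col,1)
    u=((proj(f,(.553,.178,.06))+.5)*5).astype(int); x0=max(u[0]-300,0);y0=max(u[1]-250,0)
    cv2.imwrite(f"pics/h_{n}.png",im[y0:y0+500,x0:x0+600])
E
```

```text
rim c [0.55566811 0.17760045 0.068     ]
tubetop [0.52990274 0.1743179  0.31306875] [np.float64(0.5490144147630611), np.float64(0.6456579089284309), np.float64(0.9328078344892019)] in tool [ 0.00122159  0.00124177 -0.02810683]
```

View pics/h_wrist.png

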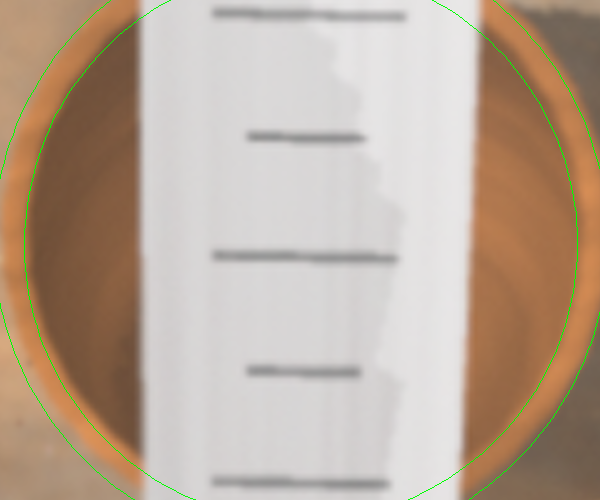

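View pics/h_scene.png

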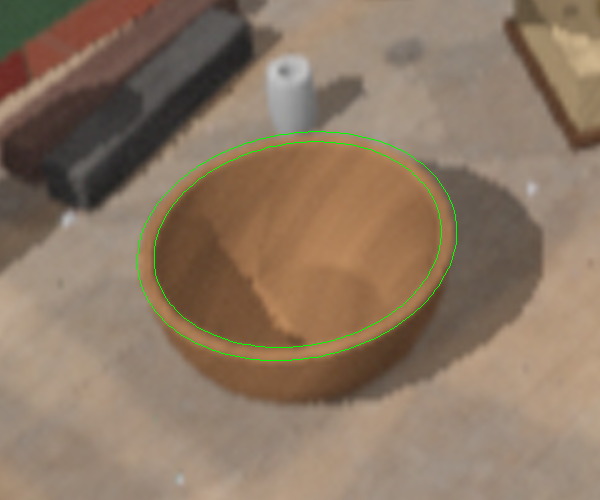

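View pics/h_side.png

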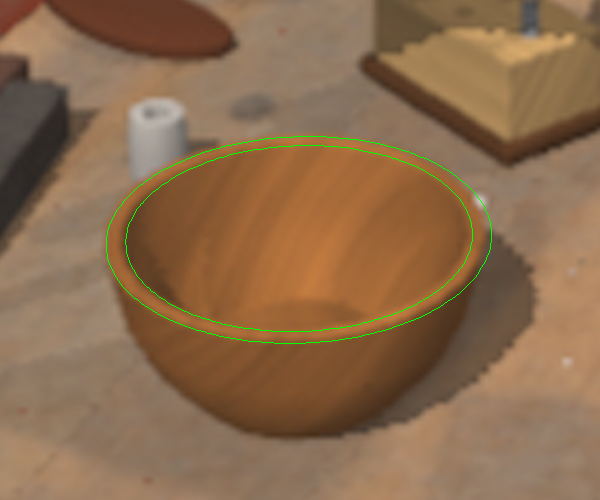

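Call:
move_arm(rows=[20, 0.06, 0, 0.1, 0, 20, 0.06, 0, 0.2, 0, 20, 0.06, 0, 0.3, 0, 20, 0.06, 0, 0.4, 0, 20, 0.06, 0, 0.46, 0, 20, 0.06, 0, 0.5, 0, 20, 0.06, 0, 0.51, 0, 20, 0.06, 0, 0.52, 0, 20, 0.06, 0, 0.525, 0, 20, 0.06, 0, 0.525, 0, 20, 0.06, 0, 0.525, 0])

```text
time: 9.8
eef_pos: [0.5525, 0.1798, 0.0758]
ee_rot: [0.996, 0.092, 0.001, -0.0]
wrist_force: [-0.5, -0.0, -2.0]
width: 0.294
```

```bash
python3 - <<'E'
from h import *
f=grab_frame("side");g=grab_frame("scene")
p,R,s=tool(); print(p,yaw(R),s["time"],s["width"],s["wrist_force"])
crop(f,"i_si",200,190,150,120,5);crop(g,"i_sc",180,190,150,120,5)
E
```

```text
[0.55240659 0.17980593 0.07557774] 10.60436781840691 9.9 0.29636759702282234 [ 0.42555048 -0.58942348 -2.46969259]
```

View pics/i_si.png

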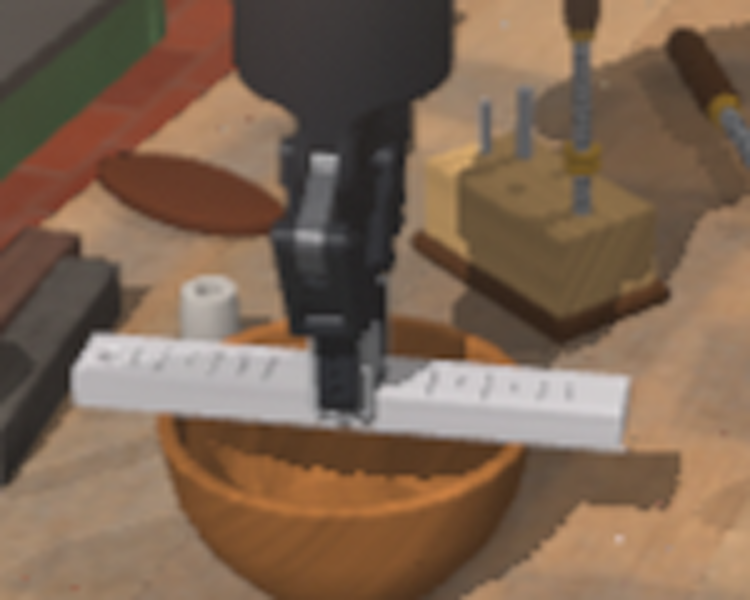

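View pics/i_sc.png

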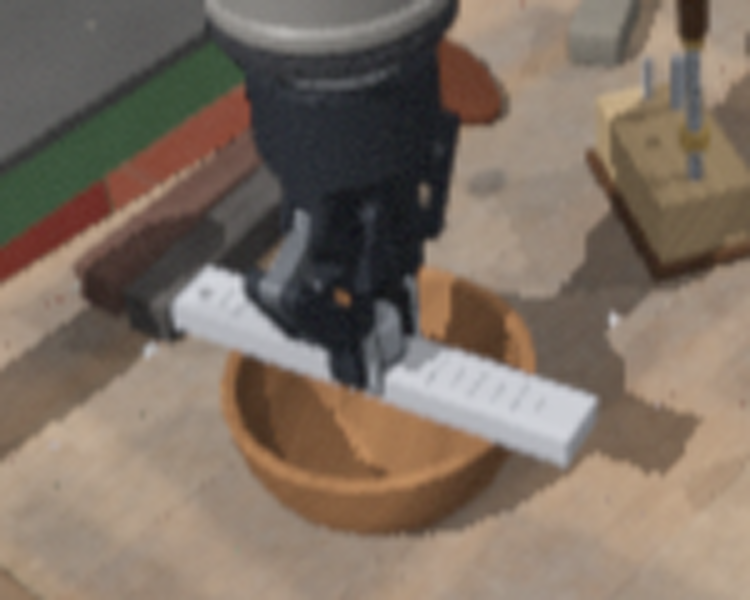

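Call:
move_arm(rows=[20, 0, 0.003, 0.002, 0, 20, 0, 0.003, 0.004, 0, 20, 0, 0.003, 0.005, 0, 20, 0, 0.003, 0.005, 0])

```text
time: 10.3
eef_pos: [0.5526, 0.1791, 0.0747]
ee_rot: [0.996, 0.093, 0.001, -0.0]
wrist_force: [-9.1, -2.0, 25.7]
width: 0.295
```

Call:
move_arm(rows=[20, 0, 0, -0.003, 0, 20, 0, 0, -0.003, 0])

```text
time: 10.5
eef_pos: [0.5526, 0.1787, 0.0748]
ee_rot: [0.996, 0.092, 0.0, -0.0]
wrist_force: [-4.1, -0.0, 11.5]
width: 0.295
```

Call:
move_arm(rows=[20, 0, 0, -0.002, 0, 30, 0, 0, -0.002, 0, 36, 0, 0, -0.002, 0, 42, 0, 0, -0.002, 0, 46, 0, 0, -0.002, 0, 46, 0, 0, -0.05, 0, 46, 0, 0, -0.12, 0, 46, 0, 0, -0.24, 0, 46, 0, 0, -0.36, 0, 46, 0, 0, -0.45, 0, 46, 0, 0, -0.5, 0])

```text
time: 11.6
eef_pos: [0.553, 0.1789, 0.2777]
ee_rot: [0.996, 0.092, 0.002, -0.0]
wrist_force: [0.5, 0.7, 0.0]
width: 0.542
```

```bash
python3 - <<'E'
from h import *
F={n:grab_frame(n) for n in("scene","side","wrist")}
p,R,s=tool(); print(p,yaw(R),s["time"],s["width"],s["wrist_force"])
for n in F: cv2.imwrite(f"pics/j_{n}.png",F[n]["pixels"][:,:,::-1])
T={n:tip_of(F[n],"tube_top")[:1] for n in F}; print(T)
print(tri([(F[n],T[n][0]["xy"]) for n in F if T[n]]))
for n in F: 
  for r in tip_of(F[n],"tube_top")[:1]: print(n,onz(F[n],r["xy"],.102))
for n,(x,y) in(("side",(200,190)),("scene",(180,190))): crop(F[n],"j_c"+n,x,y,150,120,5)
E
```

```text
[0.5527866  0.17868643 0.27537286] 10.598039643383217 11.75 0.5367420854467838 [ 0.12897586 -0.65682717 -0.20195125]
{'scene': [{'xy': [256.9, 251.4], 'score': 0.6}], 'side': [{'xy': [270.4, 254.7], 'score': 0.77}], 'wrist': [{'xy': [317.5, 185.1], 'score': 0.57}]}
(array([0.55057066, 0.17732148, 0.10324877]), [np.float64(1.7817153760545872), np.float64(0.53257133518558), np.float64(2.8757926649981425)])
scene [0.54966778 0.17302815 0.102     ]
side [0.5521328  0.17594911 0.102     ]
wrist [0.55178751 0.17987457 0.102     ]
```

View pics/j_wrist.png

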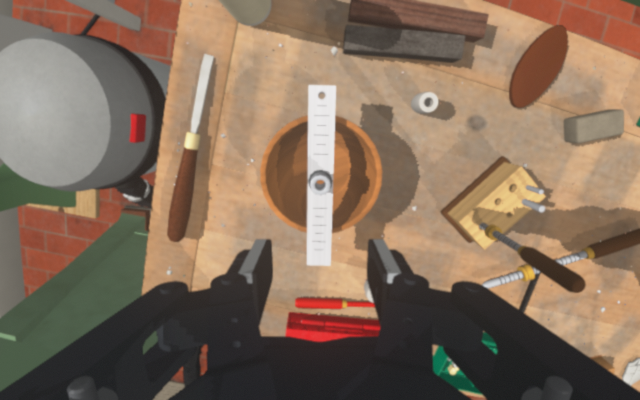

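View pics/j_cside.png

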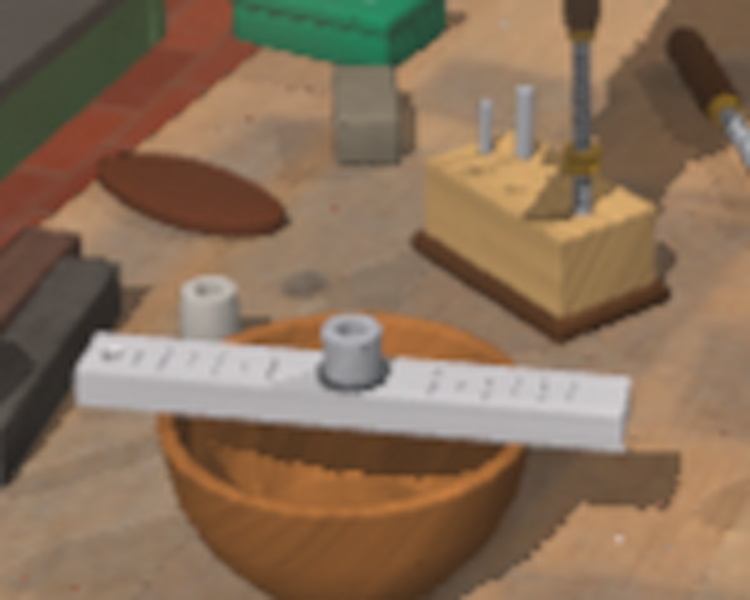

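```bash
python3 - <<'E'
from h import *
F={n:grab_frame(n) for n in("scene","side","wrist")}
crop(F["scene"],"k_sc",295,165,55,65,9)
crop(F["side"],"k_si",290,155,55,85,7)
crop(F["wrist"],"k_w",460,200,140,100,5)
E
```

```text
(no output)
```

View pics/k_sc.png

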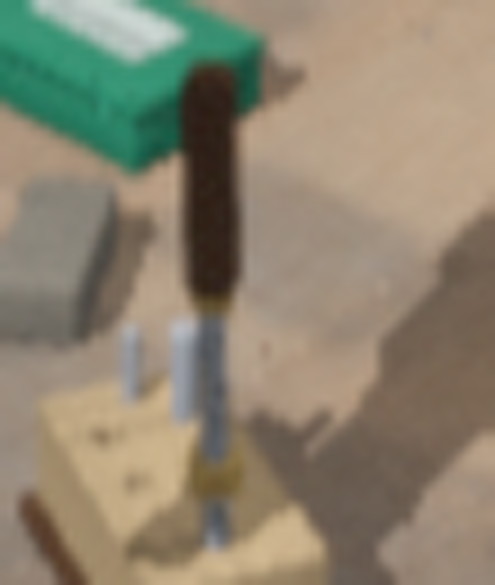

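View pics/k_si.png

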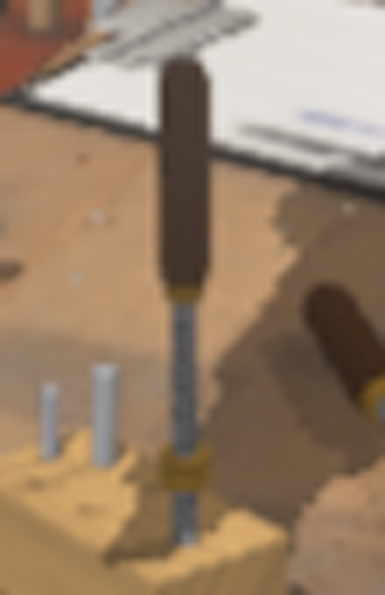

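View pics/k_w.png

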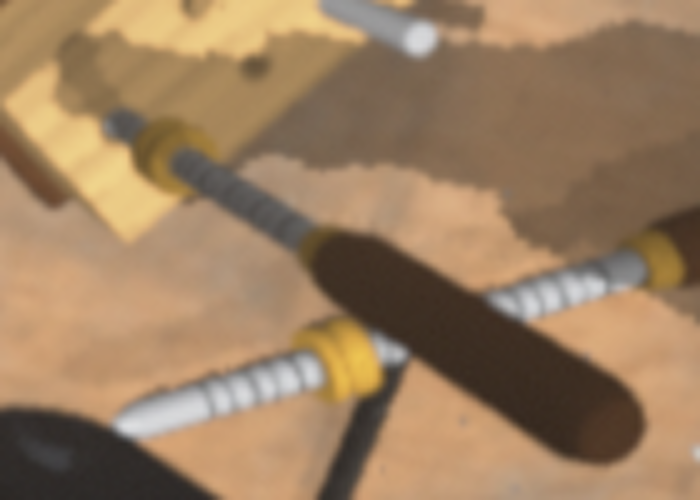

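```bash
python3 - <<'E'
from h import *
F={n:grab_frame(n) for n in("scene","side","wrist")}
O={"scene":[(318.7,225.6),(318.4,198.3),(318.2,171.9)],"side":[(316.3,232.9),(316.3,197.1),(316.4,163.1)],"wrist":[(483,224.4),(524,249.4),(581,286)]}
def pts(v):
    e=np.array([v[0],v[1],.048]);d=np.array([v[2],v[3],1.]); d/=np.linalg.norm(d)
    return np.array([e,e+d*(.125-.036),e+d*(.195-.036)])
def res(v):
    r=[]
    for n in O: r.append((proj(F[n],pts(v))-np.array(O[n])+.45).ravel())
    r=np.array(r); return np.r_[r.ravel(),np.array(v[2:])*20]
for loss in("linear","soft_l1"):
    q=least_squares(res,[.52,-.03,0,0],loss=loss); print(q.x.round(4),pts(q.x).round(4)); print(q.fun[:-2].reshape(3,3,2).round(1).tolist())
print("tube wrist",onz(F["wrist"],(320,183),.102))
p,R,s=tool(); v=q.x; 
h=np.array([v[0],v[1],.048])+np.array([v[2],v[3],1])*(.160-.036); print("handle",h,shift(h))
E
```

```text
[ 0.5283 -0.0335  0.0248 -0.0031] [[ 0.5283 -0.0335  0.048 ]
 [ 0.5305 -0.0338  0.137 ]
 [ 0.5323 -0.034   0.207 ]]
[[[-0.7, -0.9], [-0.7, -1.7], [-0.7, 0.2]], [[-0.5, -0.2], [-0.5, -1.5], [-0.6, 1.4]], [[-1.4, -0.1], [1.8, 2.2], [-0.7, -0.2]]]
[ 0.528  -0.0339  0.0255 -0.0036] [[ 0.528  -0.0339  0.048 ]
 [ 0.5303 -0.0342  0.137 ]
 [ 0.532  -0.0345  0.2069]]
[[[-0.5, -1.0], [-0.5, -1.8], [-0.6, 0.1]], [[-0.3, -0.3], [-0.4, -1.6], [-0.5, 1.3]], [[-1.2, 0.1], [2.1, 2.5], [-0.3, 0.1]]]
tube wrist [0.55302149 0.17708451 0.102     ]
handle [ 0.53115838 -0.034363    0.172     ] [-0.1498  0.5135  0.2549]
```

Bar seated, with the tube at about (0.553,0.177) over the bowl centre (0.553,0.178). Next is the rod, handle at (0.531,-0.034,0.172).

Call:
move_arm(rows=[60, -0.15, 0.51, 0, 0, 60, -0.15, 0.51, 0, 0, 60, -0.15, 0.51, 0, 0, 60, -0.15, 0.51, 0, 0, 60, -0.15, 0.51, 0, 0, 60, -0.15, 0.51, 0, 0, 60, -0.15, 0.51, 0.1, 0, 60, -0.15, 0.51, 0.2, 0, 60, -0.15, 0.51, 0.27, 0, 60, -0.15, 0.51, 0.3, 0, 60, -0.15, 0.51, 0.305, 0, 60, -0.15, 0.51, 0.305, 0])

```text
time: 13.55
eef_pos: [0.5316, -0.0324, 0.153]
ee_rot: [0.996, 0.093, 0.0, -0.0]
wrist_force: [0.1, 0.1, 0.2]
width: 0.705
```

```bash
python3 - <<'E'
from h import *
w=grab_frame("wrist"); d=grab_frame("side"); p,R,s=tool(); print(p,yaw(R),s["time"],s["width"],s["wrist_force"])
cv2.imwrite("pics/l.png",w["pixels"][:,:,::-1]); crop(d,"l_si",270,130,100,110,5)
E
```

```text
[ 0.53176279 -0.03273347  0.15355235] 10.619423337055034 13.65 0.699180185098212 [ 0.13115053 -0.53855058 -1.22919957]
```

View pics/l.png

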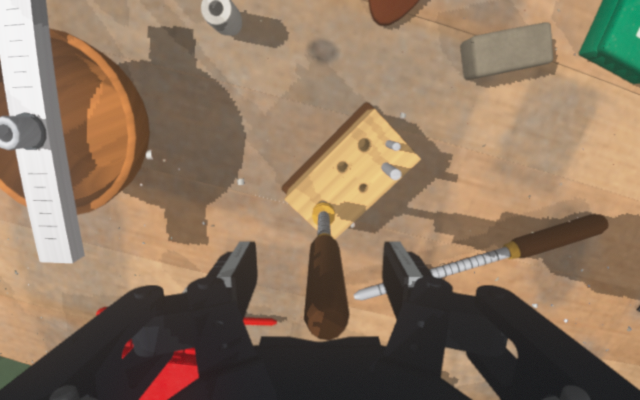

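View pics/l_si.png

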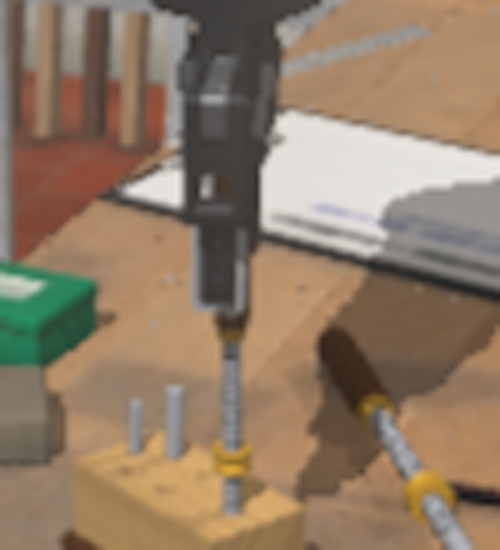

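Call:
move_arm(rows=[30, 0, 0.003, 0, 0, 10, 0, 0.003, 0, 0, 5, 0, 0.003, 0, 0, 5, 0, 0.003, 0, 0, 5, 0, 0.003, 0, 0, 5, 0, 0.003, 0, 0, 5, 0, 0.003, -0.04, 0, 5, 0, 0.003, -0.1, 0, 5, 0, 0.003, -0.2, 0, 5, 0, 0.003, -0.3, 0, 5, 0, 0.003, -0.36, 0, 5, 0, 0.003, -0.38, 0], grip_force=80)

```text
time: 14.85
eef_pos: [0.5318, -0.0341, 0.3067]
ee_rot: [0.996, 0.092, 0.002, 0.0]
wrist_force: [-0.1, 0.5, -1.2]
width: 0.168
```

```bash
python3 - <<'E'
from h import *
F={n:grab_frame(n) for n in("scene","side","wrist")}
p,R,s=tool(); print(p,yaw(R),s["time"],s["width"],s["wrist_force"])
for n in F: cv2.imwrite(f"pics/m_{n}.png",F[n]["pixels"][:,:,::-1])
E
```

```text
[ 0.53077739 -0.03422276  0.30338349] 10.607389259839278 15.0 0.16370720117680676 [-0.15105569  0.32828089 -1.96165372]
```

View pics/m_wrist.png

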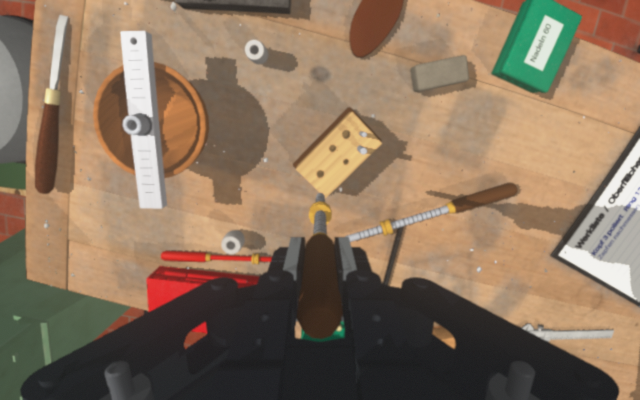

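View pics/m_side.png

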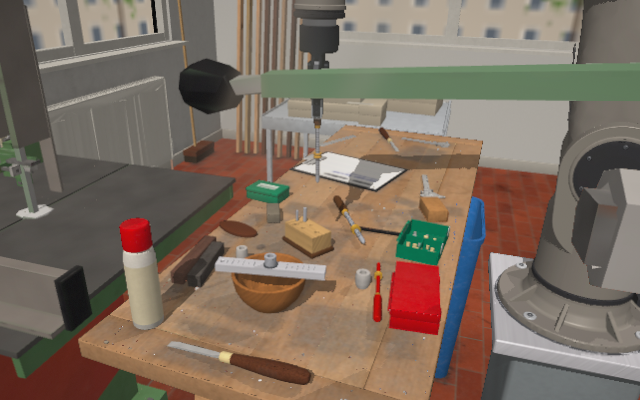

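Call:
move_arm(rows=[5, 0.152, -0.51, 0, 0, 5, 0.152, -0.51, 0, 0, 5, 0.152, -0.51, 0, 0, 5, 0.152, -0.51, 0, 0, 5, 0.152, -0.51, 0, 0, 5, 0.152, -0.51, 0, 0, 5, 0.152, -0.51, 0, 0, 5, 0.152, -0.51, 0.05, 0, 5, 0.152, -0.51, 0.05, 0])

```text
time: 15.9
eef_pos: [0.5524, 0.1751, 0.2817]
ee_rot: [0.996, 0.091, -0.002, 0.001]
wrist_force: [-0.2, -0.1, -0.8]
width: 0.166
```

```bash
python3 - <<'E'
from h import *
F={n:grab_frame(n) for n in("scene","side","wrist")}
p,R,s=tool(); print(p,yaw(R),s["time"],s["width"],s["wrist_force"])
for th in("rod_tip","tube_top","collar_under"):
    for n in F: print(th,n,[(np.round(r["xy"],1).tolist(),round(r["score"],2)) for r in tip_of(F[n],th)[:3]])
crop(F["scene"],"n_sc",215,150,80,120,5);crop(F["side"],"n_si",230,140,80,120,5); crop(F["wrist"],"n_w",250,100,140,140,5)
E
```

```text
[0.55346713 0.1765297  0.28452499] 10.532238241993651 16.05 0.16501060914855625 [ 0.87110721  0.34831103 -1.46636349]
rod_tip scene [([254.9, 238.9], 0.89), ([360.4, 240.6], 0.78), ([361.9, 263.7], 0.76)]
rod_tip side [([377.9, 259.3], 0.87), ([361.5, 246.5], 0.86), ([273.5, 233.8], 0.68)]
rod_tip wrist [([318.6, 195.8], 0.76)]
tube_top scene [([312.8, 232.1], 0.57)]
tube_top side [([269.9, 255.5], 0.74), ([274.8, 216.7], 0.54), ([269.9, 266.4], 0.38)]
tube_top wrist [([315.7, 183.4], 0.92)]
collar_under scene [([254.2, 218.3], 0.61), ([354.8, 277.9], 0.51), ([362.7, 220.2], 0.43)]
collar_under side [([271.0, 209.4], 0.65), ([379.0, 272.6], 0.47), ([357.2, 226.7], 0.42)]
collar_under wrist [([319.2, 208.6], 0.86), ([516.4, 269.5], 0.46)]
```

View pics/n_sc.png

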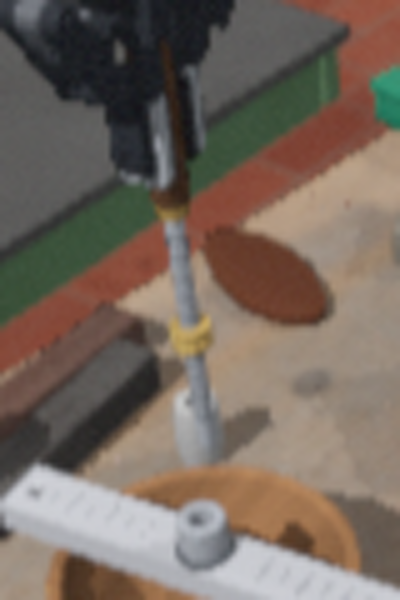

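View pics/n_si.png

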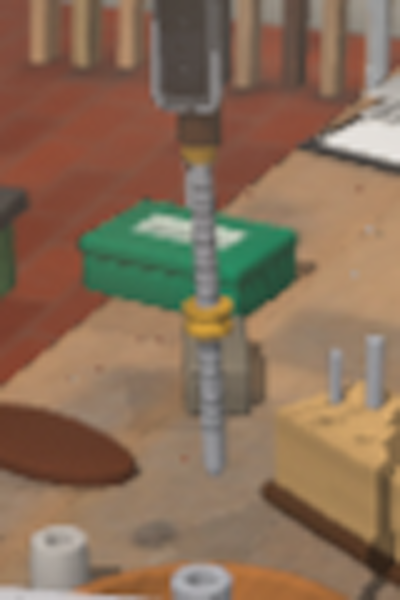

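View pics/n_w.png

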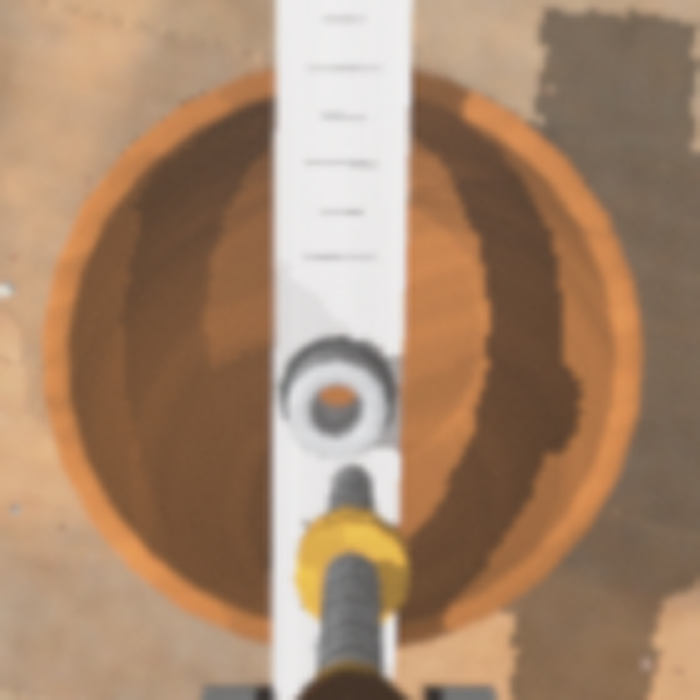

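```bash
python3 - <<'E'
from h import *
F={n:grab_frame(n) for n in("scene","side","wrist")}
p,R,s=tool(); print(p,yaw(R),s["time"],s["wrist_force"])
crop(F["scene"],"o_sc",230,200,60,65,9);crop(F["side"],"o_si",245,200,60,65,9); crop(F["wrist"],"o_w",290,150,70,60,9)
E
```

```text
[0.55327843 0.17751595 0.28417636] 10.610854437948484 16.65 [ 0.0340061  -0.23573055 -0.8209292 ]
```

View pics/o_sc.png

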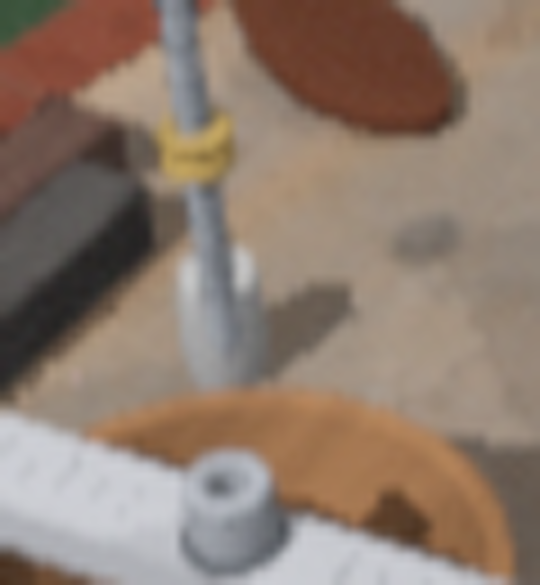

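View pics/o_si.png

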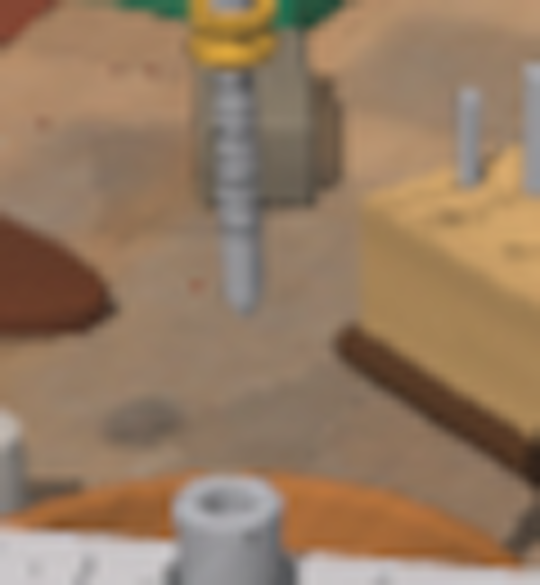

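View pics/o_w.png

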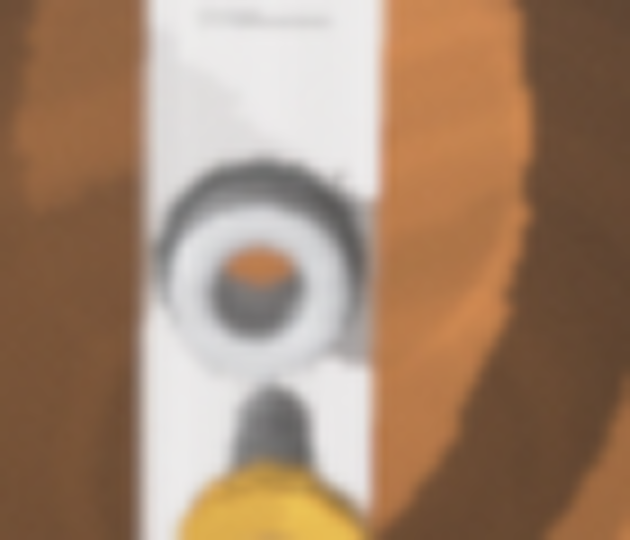

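```bash
python3 - <<'E'
from h import *
F={n:grab_frame(n) for n in("scene","side","wrist")}
s,d,w=[F[n] for n in("scene","side","wrist")]
p,R,st=tool(); print(p)
tip,e=tri([(d,(271.6,234.0)),(w,(319.55,192.7))]); print("tip",tip,e,"scene px",proj(s,tip), (proj(s,tip)-[230,200]+.5)*9)
tip2,e=tri([(s,(255.1,240.9)),(d,(271.6,234.0)),(w,(319.55,192.7))]); print("tip3",tip2,e)
tt,e=tri([(s,(254.9,253.2)),(d,(270,255)),(w,(318.1,181.9))]); print("tube",tt,e)
for f,uv in((s,(254.9,253.2)),(d,(270,255)),(w,(318.1,181.9))): print(onz(f,uv,.102))
for f,uv in((s,(255.1,240.9)),(d,(271.6,234.)),(w,(319.55,192.7))): print("tip at .143",onz(f,uv,.143))
print("tip in tool",R.T@(tip-p),R.T@(tip2-p))
E
```

```text
[0.5532657  0.17748695 0.2841288 ]
tip [0.55049286 0.17552719 0.14383457] [np.float64(0.6329945712119146), np.float64(1.204127656044735)] scene px [254.06334509 237.42989516] [221.07010578 341.36905646]
tip3 [0.54909472 0.17578174 0.14023984] [np.float64(1.927466717389015), np.float64(2.1588978142532973), np.float64(1.6277230496758226)]
tube [0.55205537 0.17769599 0.10086915] [np.float64(0.6540710213360057), np.float64(0.7242529697030913), np.float64(0.5223039849326043)]
[0.54950852 0.179677   0.102     ]
[0.55242552 0.17717539 0.102     ]
[0.55282983 0.17786106 0.102     ]
tip at .143 [0.54212969 0.18181426 0.143     ]
tip at .143 [0.55029375 0.1731005  0.143     ]
tip at .143 [0.55130852 0.17601905 0.143     ]
tip in tool [-0.003078    0.00141952  0.14029437] [-0.00440516  0.00091199  0.14388919]
```

Call:
move_arm(rows=[5, 0.0045, -0.004, 0, 0, 5, 0.0045, -0.004, 0.03, 0, 5, 0.0045, -0.004, 0.06, 0, 5, 0.0045, -0.004, 0.085, 0, 5, 0.0045, -0.004, 0.085, 0, 5, 0.0045, -0.004, 0.085, 0])

```text
time: 17.4
eef_pos: [0.5546, 0.1794, 0.2498]
ee_rot: [0.996, 0.092, -0.0, 0.0]
wrist_force: [-0.3, 0.5, 0.0]
width: 0.166
```

```bash
python3 - <<'E'
from h import *
F={n:grab_frame(n) for n in("scene","side","wrist")}
p,R,s=tool(); print(p,yaw(R),s["time"],s["wrist_force"])
crop(F["scene"],"p_sc",230,210,60,60,9);crop(F["side"],"p_si",245,210,60,60,9); crop(F["wrist"],"p_w",280,140,80,70,8)
E
```

```text
[0.55499402 0.17954375 0.25061   ] 10.609202940724323 17.55 [ 0.04055934  0.20815866 -0.36411112]
```

View pics/p_sc.png

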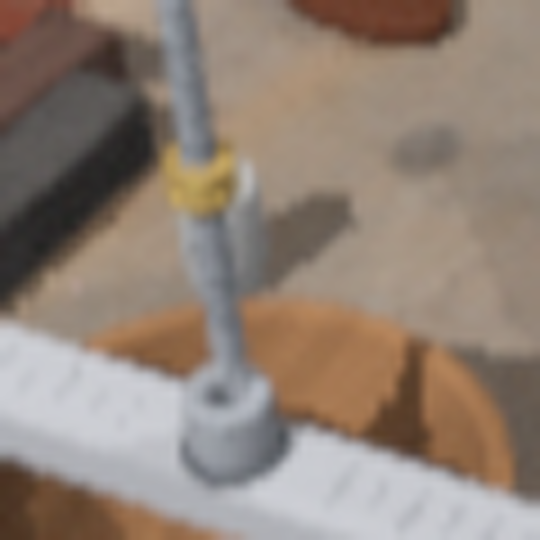

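View pics/p_si.png

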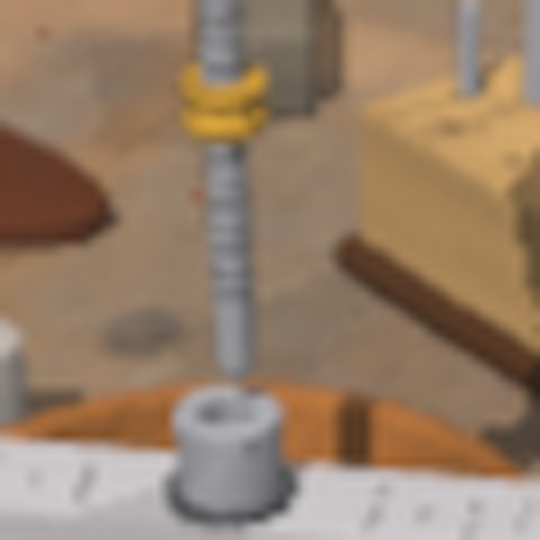

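View pics/p_w.png

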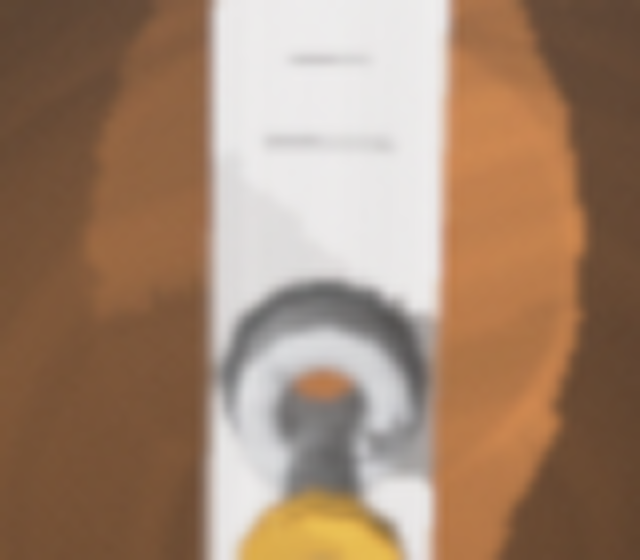

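```bash
python3 - <<'E'
from h import *
F={n:grab_frame(n) for n in("scene","side","wrist")}
s,d,w=[F[n] for n in("scene","side","wrist")]
p,R,st=tool(); print(p,st["wrist_force"])
a,e=tri([(s,(255.4,252.5)),(d,(270.4,251.55)),(w,(320.2,189.6))]);print("tip",a,e)
o=[(s,(230+225/9-.45,210+398/9-.45)),(d,(245+228/9-.45,210+411/9-.45)),(w,(280+323/8-.45,140+411/8-.45))]
b,e=tri(o);print("tube",b,e)
print(R.T@(b-a)*1000)
for nm,obs,z in(("tip",[(d,(270.4,251.55)),(w,(320.2,189.6))],.109),("tube",o[1:],.102)):
    for f,uv in obs: print(nm,onz(f,uv,z))
E
```

```text
[0.55491694 0.17945681 0.25051726] [ 0.71933987 -0.68579986 -2.15979754]
tip [0.55245194 0.17666798 0.10466467] [np.float64(1.6882710164252202), np.float64(2.053511836255311), np.float64(2.882909660900625)]
tube [0.55227263 0.17790543 0.10004326] [np.float64(0.8930762219415543), np.float64(0.937615054777054), np.float64(0.5302166927110868)]
[ 0.04867524 -1.24883789  4.62156193]
tip [0.55172534 0.17669933 0.109     ]
tip [0.55598808 0.17793891 0.109     ]
tube [0.55234395 0.17795987 0.102     ]
tube [0.55310108 0.17764919 0.102     ]
```

Call:
move_arm(rows=[5, 0.002, -0.001, 0.01, 0, 5, 0.002, -0.001, 0.02, 0, 5, 0.002, -0.001, 0.03, 0, 5, 0.002, -0.001, 0.04, 0, 5, 0.002, -0.001, 0.045, 0])

```text
time: 18.2
eef_pos: [0.5553, 0.1798, 0.2315]
ee_rot: [0.996, 0.092, -0.0, 0.0]
wrist_force: [-0.2, -0.3, -0.9]
width: 0.165
```

```bash
python3 - <<'E'
from h import *
F={n:grab_frame(n) for n in("side","wrist")}
p,R,s=tool(); print(p,yaw(R),s["time"],s["wrist_force"])
crop(F["side"],"q_si",245,210,60,60,9); crop(F["wrist"],"q_w",280,140,80,70,8)
E
```

```text
[0.55532836 0.17988778 0.23175547] 10.610040599308752 18.3 [-0.31108384 -0.51342932 -0.36690217]
```

View pics/q_si.png

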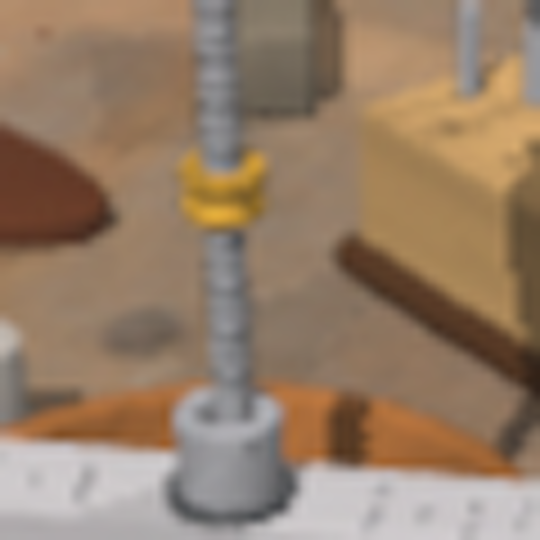

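View pics/q_w.png

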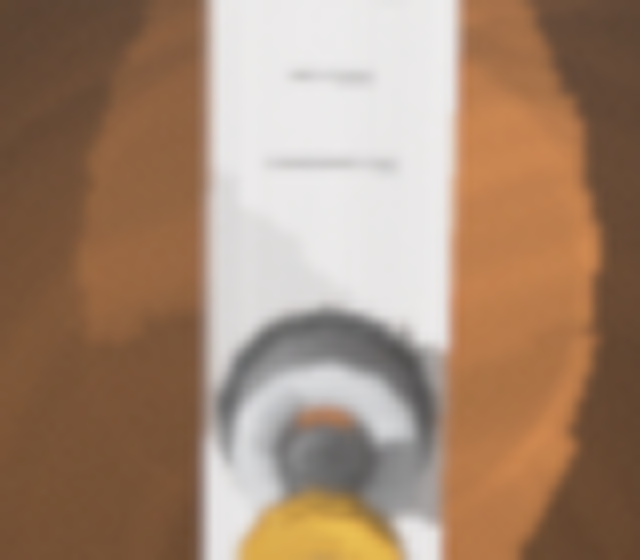

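Call:
move_arm(rows=[5, 0.0025, 0, 0.01, 0, 5, 0.0025, 0, 0.03, 0, 5, 0.0025, 0, 0.05, 0, 5, 0.0025, 0, 0.07, 0, 5, 0.0025, 0, 0.09, 0, 5, 0.0025, 0, 0.11, 0, 5, 0.0025, 0, 0.12, 0])

```text
time: 19.0
eef_pos: [0.5563, 0.1801, 0.1832]
ee_rot: [0.996, 0.092, -0.0, 0.0]
wrist_force: [-0.5, -0.1, 1.0]
width: 0.169
```

Call:
move_arm(rows=[5, 0, 0, 0.015, 0, 5, 0, 0, 0.03, 0, 5, 0, 0, 0.045, 0, 5, 0, 0, 0.055, 0, 5, 0, 0, 0.065, 0, 5, 0, 0, 0.07, 0])

```text
time: 19.6
eef_pos: [0.5564, 0.1801, 0.1558]
ee_rot: [0.996, 0.092, -0.0, 0.0]
wrist_force: [-1.6, 0.4, 2.5]
width: 0.166
```

Call:
move_arm(rows=[5, 0, 0, 0.003, 0, 5, 0, 0, 0.006, 0, 5, 0, 0, 0.008, 0, 5, 0, 0, 0.008, 0])

```text
time: 20.0
eef_pos: [0.5564, 0.1801, 0.1529]
ee_rot: [0.996, 0.092, -0.0, -0.0]
wrist_force: [-1.8, -0.5, 0.0]
width: 0.166
```

```bash
python3 - <<'E'
from h import *
F={n:grab_frame(n) for n in("side","wrist","scene")}
p,R,s=tool(); print(p,yaw(R),s["time"],s["wrist_force"])
crop(F["side"],"r_si",230,190,80,70,8); crop(F["wrist"],"r_w",260,140,120,90,6); crop(F["scene"],"r_sc",215,190,80,70,8)
E
```

```text
[0.55646408 0.18009496 0.15291575] 10.608508013726945 20.15 [-1.2212286  -0.94005473 -0.22136707]
```

View pics/r_si.png

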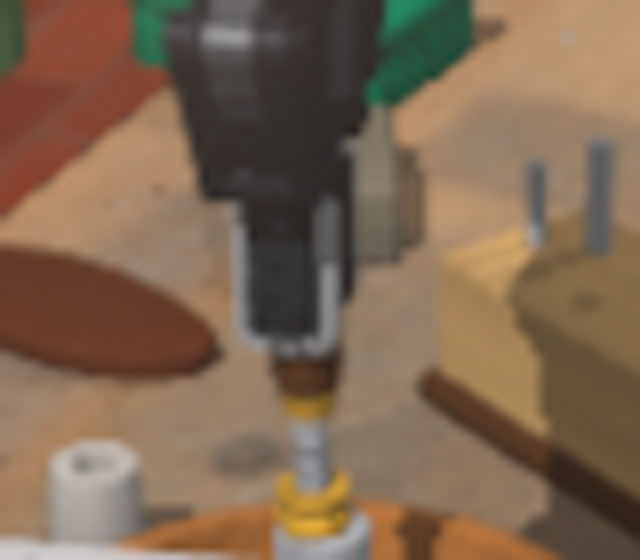

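View pics/r_sc.png

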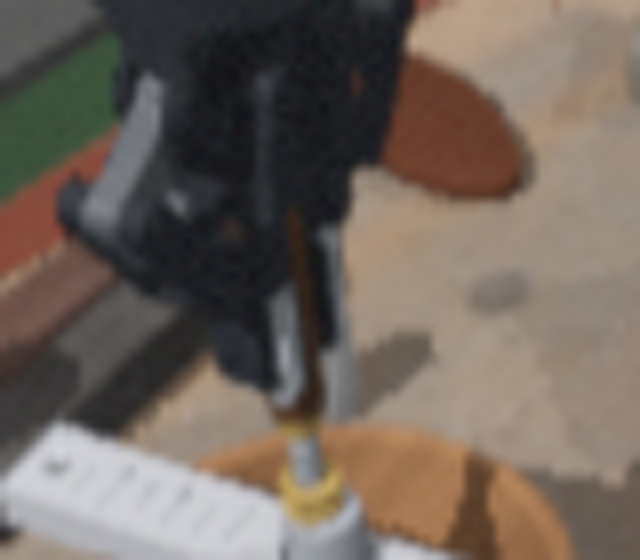

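Call:
move_arm(rows=[5, 0, 0, 0.002, 0, 5, 0, 0, 0.004, 0, 5, 0, 0, 0.004, 0])

```text
time: 20.45
eef_pos: [0.5571, 0.1803, 0.1523]
ee_rot: [0.996, 0.092, 0.001, -0.0]
wrist_force: [-1.7, -1.2, 11.1]
width: 0.166
```

Call:
move_arm(rows=[5, 0, 0, 0.002, 0, 5, 0, 0, 0.002, 0, 5, 0, 0, 0.002, 0])

```text
time: 20.75
eef_pos: [0.5574, 0.1804, 0.152]
ee_rot: [0.996, 0.092, 0.001, -0.0]
wrist_force: [-3.4, -2.5, 16.5]
width: 0.166
```

```bash
python3 - <<'E'
from h import *
F={n:grab_frame(n) for n in("side","scene")}
p,R,s=tool(); print(p,yaw(R),s["time"],s["wrist_force"])
crop(F["side"],"s_si",230,200,80,90,7); crop(F["scene"],"s_sc",215,200,80,70,8)
E
```

```text
[0.55744298 0.18048122 0.15200463] 10.600421885965876 20.85 [-2.981553   -1.57463217 16.24573992]
```

View pics/s_si.png

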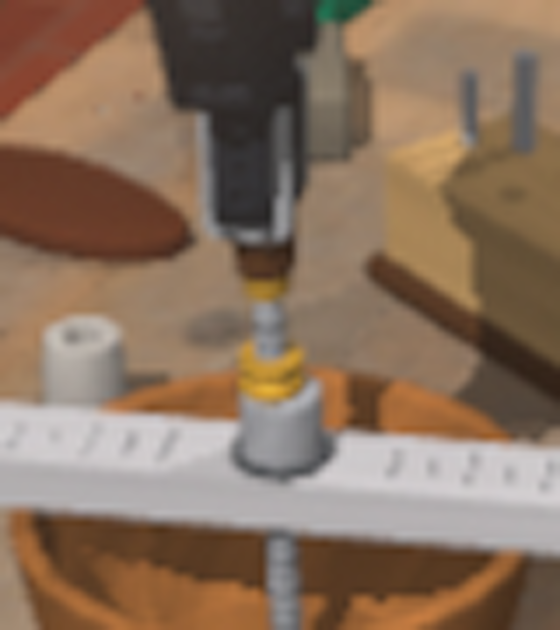

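The collar sits on the tube and the tip is bottomed, with 16 N on the wrist. Drawing the rod out.

Call:
move_arm(rows=[5, 0, 0, -0.008, 0, 5, 0, 0, -0.02, 0, 5, 0, 0, -0.05, 0, 5, 0, 0, -0.08, 0, 5, 0, 0, -0.12, 0, 5, 0, 0, -0.16, 0, 5, 0, 0, -0.2, 0, 5, 0, 0, -0.24, 0, 5, 0, 0, -0.3, 0, 5, 0, 0, -0.36, 0, 5, 0, 0, -0.4, 0, 5, 0, 0, -0.4, 0])

```text
time: 22.05
eef_pos: [0.5573, 0.1807, 0.3138]
ee_rot: [0.996, 0.092, 0.002, -0.001]
wrist_force: [0.4, 0.8, -0.9]
width: 0.166
```

```bash
python3 - <<'E'
from h import *
F={n:grab_frame(n) for n in("scene","side","wrist")}
p,R,s=tool(); print(p,yaw(R),s["time"],s["width"],s["wrist_force"])
for n in F: cv2.imwrite(f"pics/t_{n}.png",F[n]["pixels"][:,:,::-1])
crop(F["side"],"t_c",200,90,150,220,3)
E
```

```text
[0.55612957 0.17995962 0.31009629] 10.610121692272216 22.2 0.16703505100069654 [ 0.23473814  0.33110316 -1.4043811 ]
```

View pics/t_c.png

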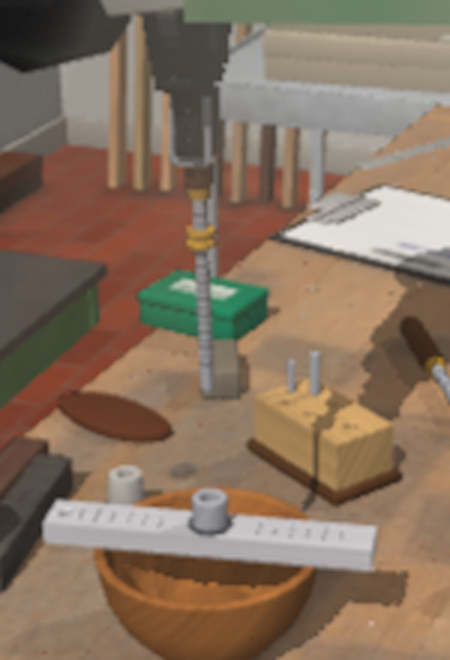

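View pics/t_wrist.png

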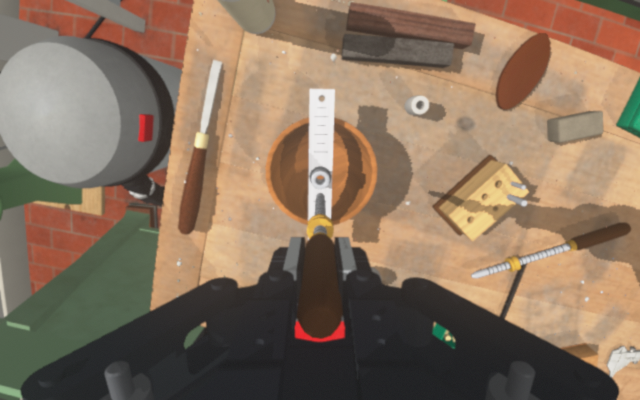

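View pics/t_scene.png

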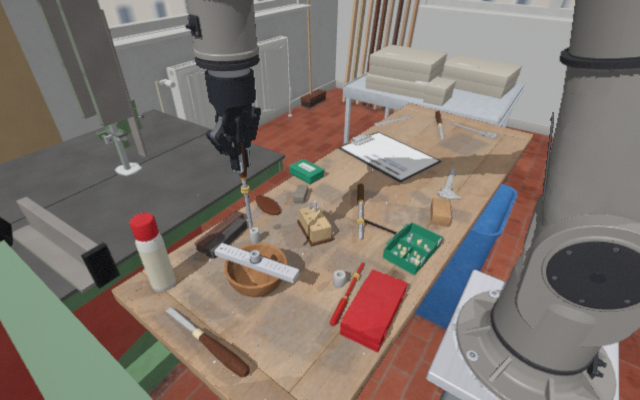

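```bash
python3 - <<'E'
from h import *
f=grab_frame("scene")
# orthophoto x .3..0.9 , y -.5..0.3 ; 1px=1.25mm ; up=+x, left=+y
xs=np.arange(.9,.3,-.00125); ys=np.arange(.3,-.5,-.00125)
Y,X=np.meshgrid(ys,xs); P=np.c_[X.ravel(),Y.ravel(),0*X.ravel()]
q=proj(f,P).reshape(*X.shape,2).astype(np.float32)
o=cv2.remap(f["pixels"],q[...,0],q[...,1],cv2.INTER_LINEAR)[:,:,::-1].copy()
for x in np.arange(.3,.91,.1):
    r=int((.9-x)/.00125); cv2.line(o,(0,r),(639,r),(255,255,0),1); cv2.putText(o,f"{x:.1f}",(0,r),0,.4,(0,0,255),1)
for y in np.arange(-.5,.31,.1):
    c=int((.3-y)/.00125); cv2.line(o,(c,0),(c,479),(255,255,0),1); cv2.putText(o,f"{y:.1f}",(c,10),0,.4,(0,0,255),1)
cv2.imwrite("pics/u.png",o)
E
```

```text
(no output)
```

View pics/u.png

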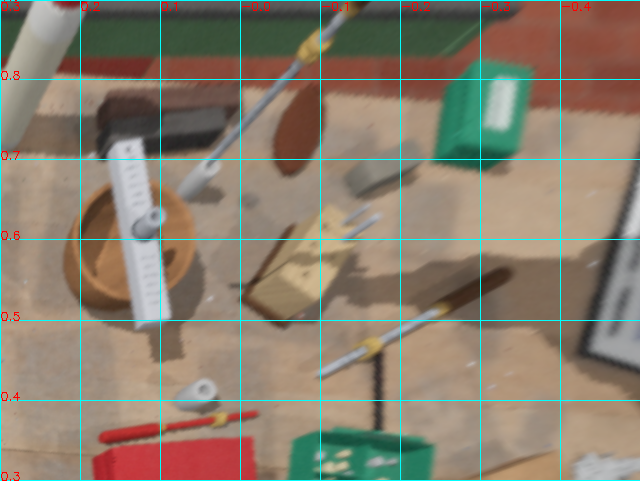

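Collar pushed and bar undisturbed. Shifts plus turns about the tool's z axis can't tilt the rod. So I will set its tip on a clear patch of table, around (0.42,-0.41), and swing the handle down along an arc under a light grip, pivoting the rod between the pads.

Call:
move_arm(rows=[5, -0.43, 1.0, 0, -0.882, 5, -0.43, 1.0, 0, -0.882, 5, -0.43, 1.0, 0, -0.882, 5, -0.43, 1.0, 0, -0.882, 5, -0.43, 1.0, 0, -0.882, 5, -0.43, 1.0, 0, -0.882, 5, -0.43, 1.0, 0, -0.882, 5, -0.43, 1.0, 0, -0.882, 5, -0.43, 1.0, 0, -0.882, 5, -0.43, 1.0, 0, -0.882, 5, -0.43, 1.0, 0, -0.882, 5, -0.43, 1.0, 0, -0.882])

```text
time: 23.45
eef_pos: [0.4599, -0.2466, 0.3095]
ee_rot: [0.707, 0.707, -0.0, -0.001]
wrist_force: [-0.7, 0.7, -1.2]
width: 0.162
```

```bash
python3 - <<'E'
from h import *
p,R,s=tool(); print(p,yaw(R),s["time"],s["joints"].round(2)); print(shift((.42,-.405,.20)))
E
```

```text
[ 0.45987043 -0.24657858  0.30952903] 89.95356627161739 23.45 [ 0.54  0.12 -0.19  1.84  0.02  1.19  0.34]
[-0.3963 -0.0989  0.2738]
```

Call:
move_arm(rows=[5, -0.4, -0.1, 0.05, 0, 5, -0.4, -0.1, 0.15, 0, 5, -0.4, -0.1, 0.25, 0, 5, -0.4, -0.1, 0.28, 0, 5, -0.4, -0.1, 0.28, 0, 5, -0.4, -0.1, 0.28, 0, 5, -0.4, -0.1, 0.28, 0])

```text
time: 24.15
eef_pos: [0.4223, -0.4034, 0.1992]
ee_rot: [0.707, 0.707, 0.0, 0.0]
wrist_force: [0.1, -0.0, -1.1]
width: 0.163
```

```bash
python3 - <<'E'
from h import *
F={n:grab_frame(n) for n in("scene","side","wrist")}
p,R,s=tool(); print(p,yaw(R),s["time"],s["width"],s["wrist_force"])
crop(F["scene"],"v_c",330,90,140,130,5)
cv2.imwrite("pics/v_w.png",F["wrist"]["pixels"][:,:,::-1])
E
```

```text
[ 0.42230945 -0.40385053  0.20001493] 90.06044088864154 24.3 0.16653843052855188 [-0.96295656 -0.89814707 -0.10415998]
```

View pics/v_c.png

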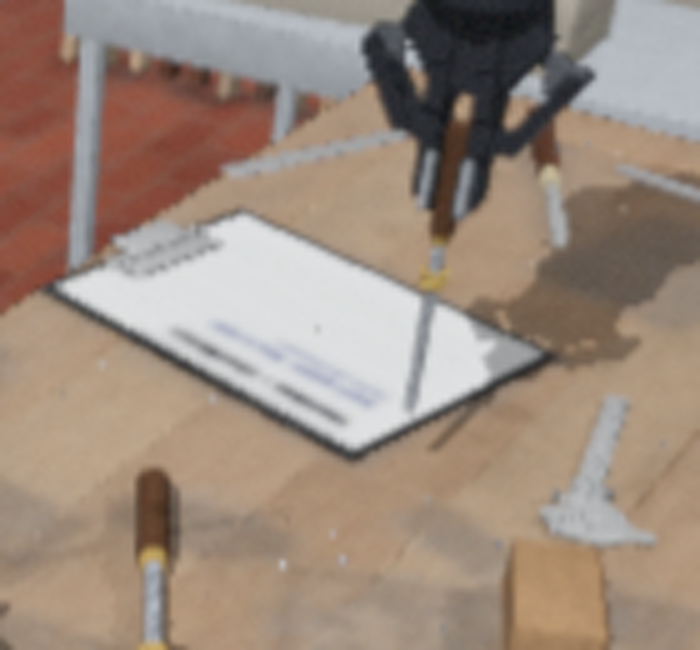

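View pics/v_w.png

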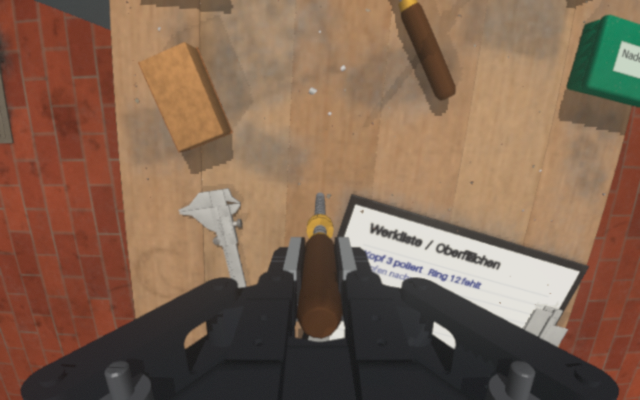

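Call:
move_arm(rows=[5, 0.06, -0.025, 0, 0, 5, 0.06, -0.025, 0.05, 0, 5, 0.06, -0.025, 0.1, 0, 5, 0.06, -0.025, 0.13, 0, 5, 0.06, -0.025, 0.14, 0, 5, 0.06, -0.025, 0.144, 0, 5, 0.06, -0.025, 0.148, 0, 5, 0.06, -0.025, 0.148, 0], grip_force=25)

```text
time: 25.1
eef_pos: [0.4116, -0.3812, 0.1405]
ee_rot: [0.707, 0.707, 0.0, 0.001]
wrist_force: [-0.7, 1.2, 6.0]
width: 0.17
```

Call:
move_arm(rows=[5, 0.015, 0, 0.001, 0, 5, 0.031, 0, 0.003, 0, 5, 0.052, 0, 0.006, 0, 5, 0.073, 0, 0.01, 0, 5, 0.093, 0, 0.015, 0, 5, 0.113, 0, 0.021, 0, 5, 0.113, 0, 0.021, 0])

```text
time: 25.8
eef_pos: [0.4127, -0.3353, 0.1327]
ee_rot: [0.707, 0.707, 0.001, 0.002]
wrist_force: [0.1, 1.7, 14.0]
width: 0.166
```

```bash
python3 - <<'E'
from h import *
F={n:grab_frame(n) for n in("scene","side","wrist")}
p,R,s=tool(); print(p,yaw(R),s["time"],s["width"],s["wrist_force"])
crop(F["scene"],"w_c",340,110,120,100,6)
crop(F["wrist"],"w_w",220,100,200,250,3)
E
```

```text
[ 0.41268253 -0.33594511  0.13289765] 90.00640499785885 25.95 0.165538239903982 [ 0.08388437  2.76357624 13.67005038]
```

View pics/w_c.png

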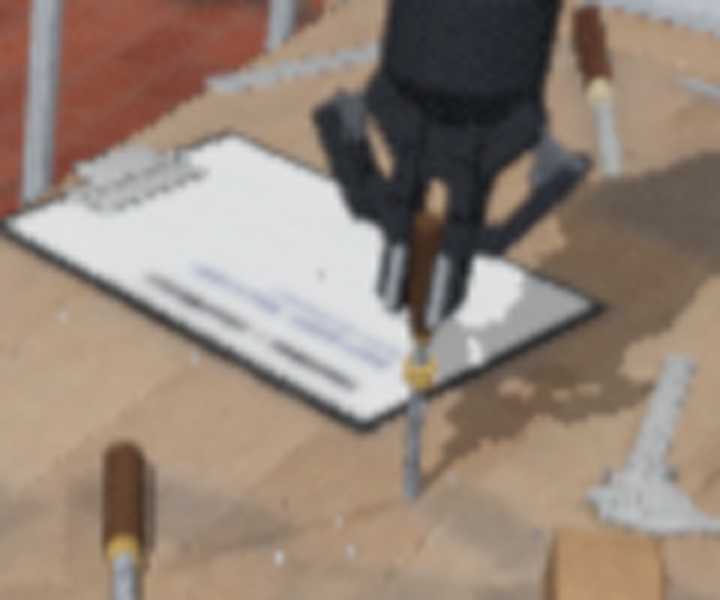

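View pics/w_w.png

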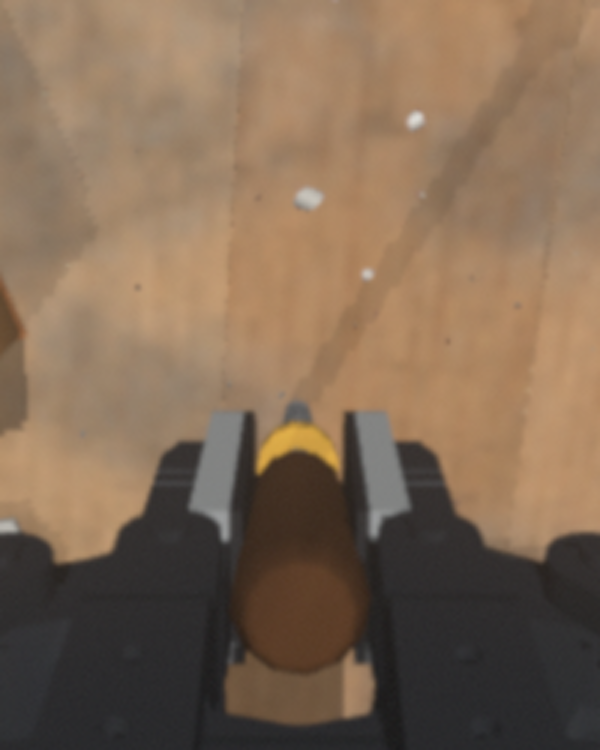

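Call:
move_arm(rows=[5, 0.021, 0, 0.008, 0, 5, 0.042, 0, 0.016, 0, 5, 0.06, 0, 0.026, 0, 5, 0.079, 0, 0.036, 0, 5, 0.097, 0, 0.047, 0, 5, 0.114, 0, 0.058, 0, 5, 0.146, 0, 0.085, 0, 5, 0.176, 0, 0.114, 0, 5, 0.202, 0, 0.146, 0, 5, 0.225, 0, 0.18, 0, 5, 0.225, 0, 0.18, 0])

```text
time: 27.05
eef_pos: [0.4114, -0.2444, 0.0586]
ee_rot: [0.707, 0.708, 0.0, -0.0]
wrist_force: [0.1, 1.1, 3.1]
width: 0.164
```

```bash
python3 - <<'E'
from h import *
F={n:grab_frame(n) for n in("scene","side","wrist")}
p,R,s=tool(); print(p,yaw(R),s["time"],s["width"],s["wrist_force"])
crop(F["scene"],"x_c",340,130,120,100,6)
crop(F["wrist"],"x_w",220,150,200,250,3)
E
```

```text
[ 0.41156572 -0.24609113  0.05977477] 89.9727605036284 27.2 0.16642921230954616 [0.53536451 0.58937813 2.95544244]
```

View pics/x_c.png

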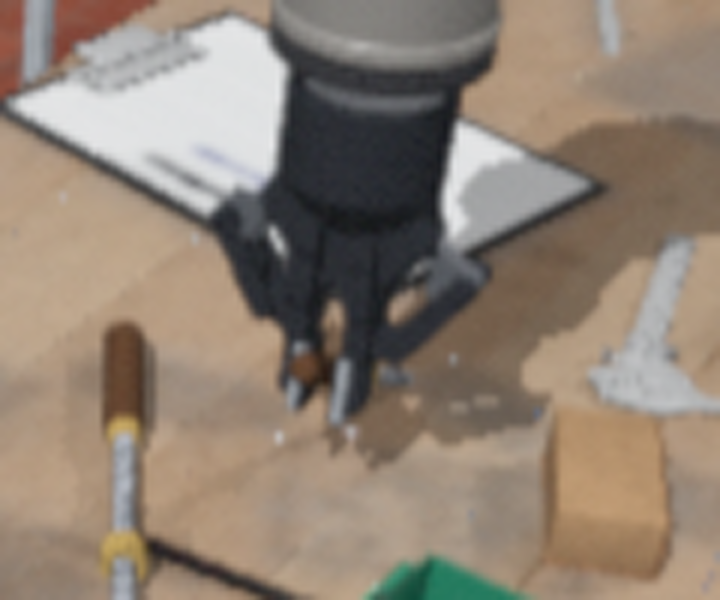

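View pics/x_w.png

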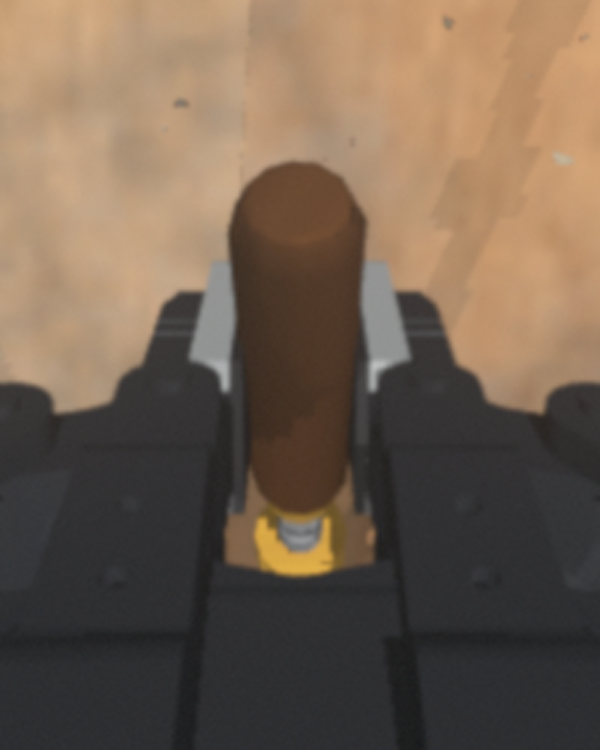

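Call:
move_arm(rows=[5, 0.009, 0, 0.018, 0, 5, 0.017, 0, 0.035, 0, 5, 0.025, 0, 0.054, 0, 5, 0.032, 0, 0.073, 0, 5, 0.038, 0, 0.094, 0, 5, 0.043, 0, 0.114, 0, 5, 0.046, 0, 0.127, 0, 5, 0.046, 0, 0.127, 0, 5, 0.046, 0, 0.127, 0])

```text
time: 28.1
eef_pos: [0.4109, -0.227, 0.008]
ee_rot: [0.707, 0.707, -0.0, -0.0]
wrist_force: [0.4, 1.3, 2.2]
width: 0.163
```

```bash
python3 - <<'E'
from h import *
F={n:grab_frame(n) for n in("scene","side","wrist")}
p,R,s=tool(); print(p,yaw(R),s["time"],s["width"],s["wrist_force"])
crop(F["scene"],"y_c",340,130,120,100,6)
crop(F["side"],"y_s",320,140,120,100,6)
crop(F["wrist"],"y_w",220,150,200,250,3)
E
```

```text
[ 0.41098346 -0.22713121  0.00832964] 89.97289354245109 28.25 0.165747256747608 [0.28532393 2.03677575 1.7038091 ]
```

View pics/y_s.png

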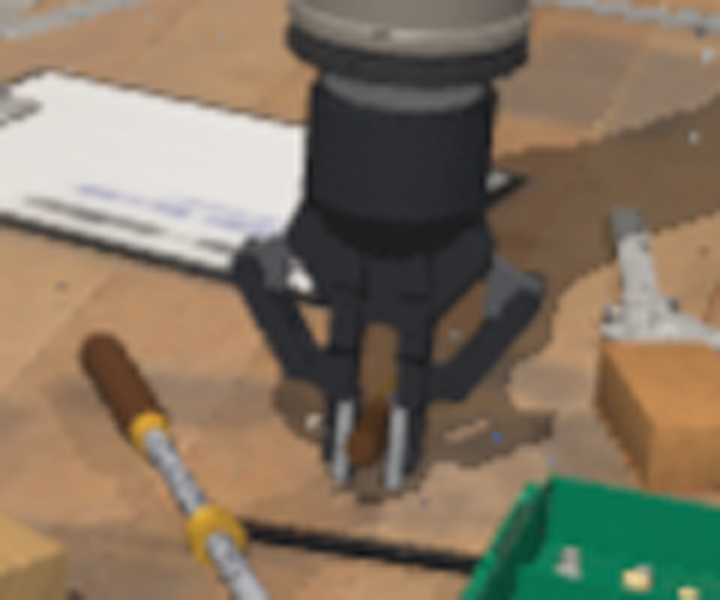

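View pics/y_w.png

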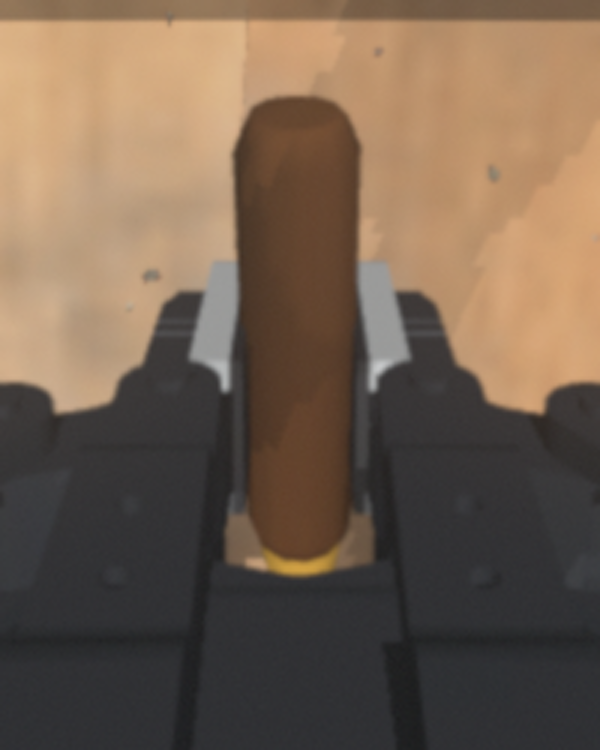

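Call:
move_arm(rows=[2, 0, 0, 0, 0, 2, 0, 0, 0, 0, 2, 0, 0, 0, 0, 2, 0, 0, -0.02, 0, 2, 0, 0, -0.06, 0, 2, 0, 0, -0.12, 0, 2, 0, 0, -0.22, 0, 2, 0, 0, -0.34, 0, 2, 0, 0, -0.46, 0, 2, 0, 0, -0.58, 0, 2, 0, 0, -0.68, 0, 2, 0, 0, -0.74, 0], grip_force=120)

```text
time: 29.45
eef_pos: [0.4112, -0.2271, 0.308]
ee_rot: [0.707, 0.707, 0.001, 0.002]
wrist_force: [1.3, -0.3, -1.4]
width: 0.152
```

Call:
move_arm(rows=[2, 0, 0, -0.03, 0, 2, 0, 0, -0.03, 0, 2, 0, 0, -0.03, 0, 2, 0, 0, -0.03, 0, 2, 0, 0, -0.03, 0, 2, 0, 0, -0.03, 0])

```text
time: 30.05
eef_pos: [0.4108, -0.227, 0.3153]
ee_rot: [0.707, 0.707, -0.0, -0.001]
wrist_force: [1.0, -0.1, -1.8]
width: 0.15
```

```bash
python3 - <<'E'
from h import *
F={n:grab_frame(n) for n in("scene","side","wrist")}
p,R,s=tool(); print(p,yaw(R),s["time"],s["width"],s["wrist_force"])
crop(F["scene"],"z_c",320,40,150,130,5)
crop(F["side"],"z_s",300,30,150,130,5)
for n in F: cv2.imwrite(f"pics/z_{n}.png",F[n]["pixels"][:,:,::-1])
for th in("tube_top","bowl_rim","pencil","collet_big","collet_tall","whetstone"):
    o=[]
    for n in("scene","side"): o.append([(np.round(r["xy"],1).tolist(),round(r["score"],2)) for r in tip_of(F[n],th)[:2]])
    print(th,o)
E
```

```text
[ 0.41096295 -0.22707183  0.31583704] 89.98644365879032 30.2 0.14893756153155208 [-0.39745919  0.37834761 -1.57267907]
tube_top [[([252.7, 252.4], 0.58), ([376.6, 228.3], 0.47)], [([268.1, 253.4], 0.61)]]
bowl_rim [[([260.3, 261.7], 0.62)], [([265.0, 270.2], 0.58), ([270.5, 269.7], 0.33)]]
pencil [[([378.3, 229.8], 0.62)], [([379.0, 231.9], 0.69)]]
collet_big [[([339.2, 286.5], 0.6), ([426.7, 96.8], 0.39)], [([364.3, 287.3], 0.78)]]
collet_tall [[([254.8, 241.0], 0.42), ([259.8, 282.1], 0.32)], [([238.8, 265.1], 0.54)]]
whetstone [[([297.7, 195.5], 0.72), ([252.0, 253.2], 0.28)], [([276.8, 217.5], 0.73)]]
```

View pics/z_c.png

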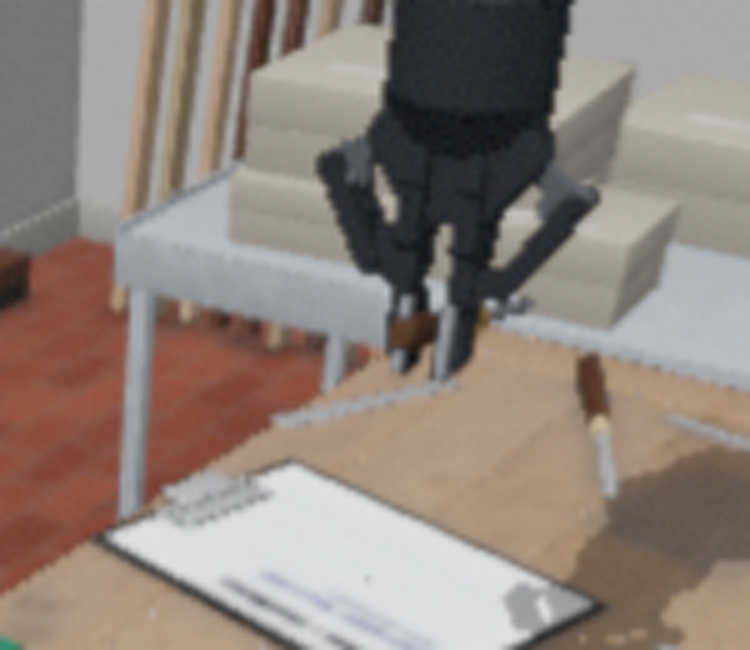

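View pics/z_s.png

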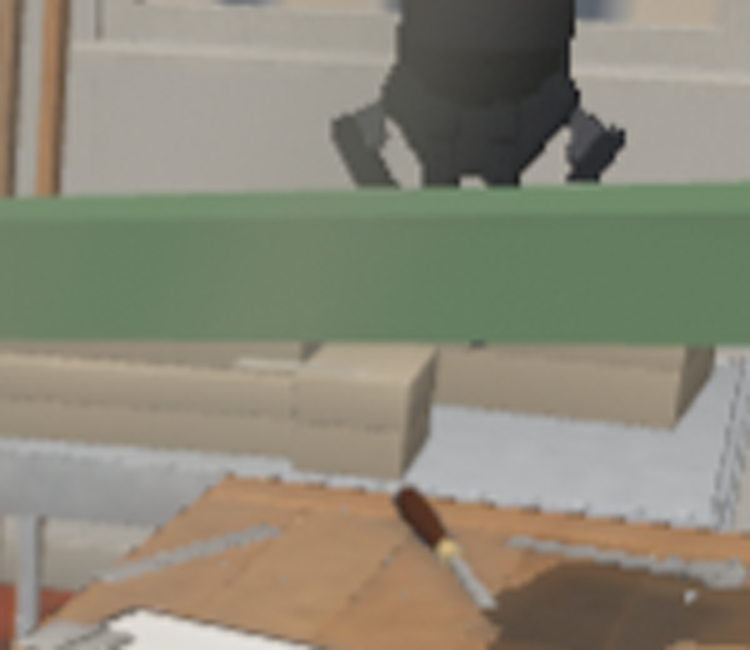

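View pics/z_wrist.png

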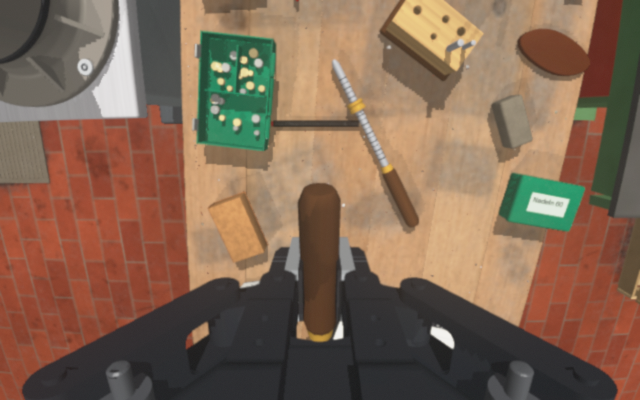

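View pics/z_scene.png

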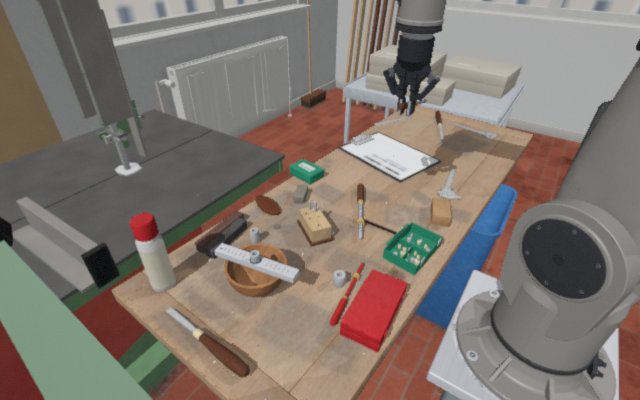

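Call:
move_arm(rows=[2, 0.06, 0.03, 0, 0.07, 2, 0.15, 0.08, 0, 0.16, 2, 0.25, 0.14, 0, 0.25, 2, 0.35, 0.2, 0, 0.34, 2, 0.45, 0.25, 0, 0.43, 2, 0.5, 0.3, 0, 0.52, 2, 0.5, 0.3, 0, 0.61, 2, 0.5, 0.3, 0, 0.68, 2, 0.5, 0.3, 0, 0.7, 2, 0.5, 0.3, 0, 0.7, 2, 0.5, 0.3, 0, 0.7, 2, 0.5, 0.3, 0, 0.7])

```text
time: 32.0
eef_pos: [0.5311, -0.0272, 0.3162]
ee_rot: [0.972, 0.234, 0.0, -0.0]
wrist_force: [0.4, 0.6, -1.5]
width: 0.156
```

```bash
python3 - <<'E'
from h import *
F={n:grab_frame(n) for n in("scene","side")}
p,R,s=tool(); print(p,yaw(R),s["time"],s["width"],s["wrist_force"])
for n in F: cv2.imwrite(f"pics/zz_{n}.png",F[n]["pixels"][:,:,::-1])
for th in("rod_tip","rod_handle","collar_under"):
    print(th,[[(np.round(r["xy"],1).tolist(),round(r["score"],2)) for r in tip_of(F[n],th)[:3]] for n in F])
u=proj(F["scene"],p).astype(int); print(u, proj(F["side"],p))
crop(F["scene"],"zz_c",max(u[0]-50,0),max(u[1]-60,0),140,110,5)
E
```

```text
[ 0.5310609  -0.02727558  0.31618517] 27.028156719728354 32.1 0.14999511501793011 [ 0.43282938  0.05432541 -0.98642664]
rod_tip [[([385.4, 137.9], 0.75), ([361.8, 242.4], 0.66), ([363.5, 263.3], 0.57)], [([377.1, 258.8], 0.93), ([387.7, 115.3], 0.64), ([358.6, 246.8], 0.54)]]
rod_handle [[([337.6, 312.9], 0.92), ([358.8, 191.9], 0.72), ([298.1, 194.7], 0.67)], [([377.2, 309.0], 0.93), ([311.3, 97.6], 0.84), ([340.5, 205.2], 0.6)]]
collar_under [[([346.0, 128.4], 0.48), ([361.2, 224.2], 0.44), ([357.4, 274.4], 0.42)], [([379.1, 272.2], 0.56), ([355.0, 227.2], 0.53), ([345.5, 109.2], 0.49)]]
[316 130] [316.16373232 113.02626323]
```

View pics/zz_c.png

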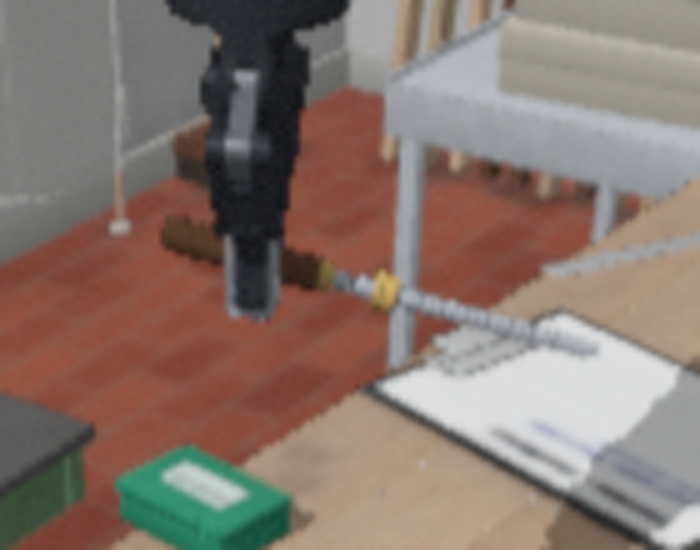

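View pics/zz_side.png

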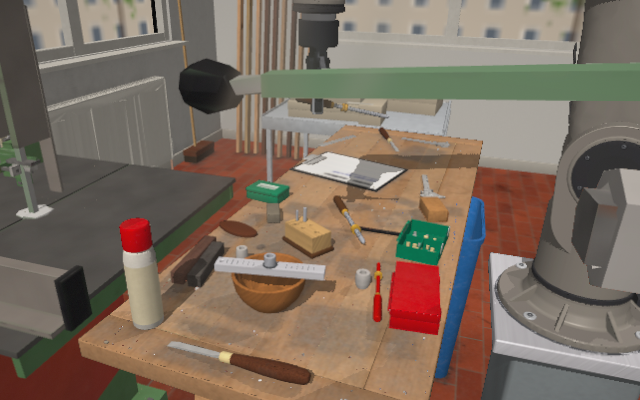

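```bash
python3 - <<'E'
from h import *
f=grab_frame("scene"); d=grab_frame("side"); p,R,s=tool()
def pl(f,uv):
    c,r=ray(f,uv); n=R[:,1]; return R.T@(c+r*(n@(p-c))/(n@r)-p)
P={k:pl(f,(266+x/5-.4,70+y/5-.4)) for k,(x,y) in dict(tip=(597,347),top=(165,233),cu=(398,292),cup=(374,285)).items()}
for k in P: print(k,(P[k]*1000).round(1), (p+R@P[k]).round(3))
v=P["top"]-P["tip"]; L=np.linalg.norm(v); print(L,"tilt deg",np.degrees(np.arcsin((R@v)[2]/L)))
print("collar under from tip",np.linalg.norm(P["cu"]-P["tip"])*.195/L, "upper",np.linalg.norm(P["cup"]-P["tip"])*.195/L)
print(tri([(f,(385,139)),(d,(387.7,115.3))]))
for th in("tube_top",):
  o=[tip_of(g,th)[0]["xy"] for g in(f,d)]; print(o,tri([(f,o[0]),(d,o[1])]))
crop(d,"end_s",200,190,150,120,5)
crop(f,"end_sc",325,105,75,45,10)
E
```

```text
tip [-149.8    0.    11. ] [ 0.398 -0.095  0.305]
top [ 38.    0.  -29.5] [ 0.565 -0.01   0.346]
cu [-62.7   0.   -9. ] [ 0.475 -0.056  0.325]
cup [-52.3  -0.  -11.5] [ 0.484 -0.051  0.328]
0.19215522619587375 tilt deg 12.153091526162363
collar under from tip 0.09064711040038566 upper 0.10155750241637114
(array([ 0.39749082, -0.09251118,  0.3076079 ]), [np.float64(0.6563827589670758), np.float64(0.6937828661388517)])
[[251.9, 253.8], [268.4, 252.2]] (array([0.54740404, 0.19210068, 0.1144931 ]), [np.float64(1.315493138934409), np.float64(1.581659705459399)])
```

View pics/end_s.png

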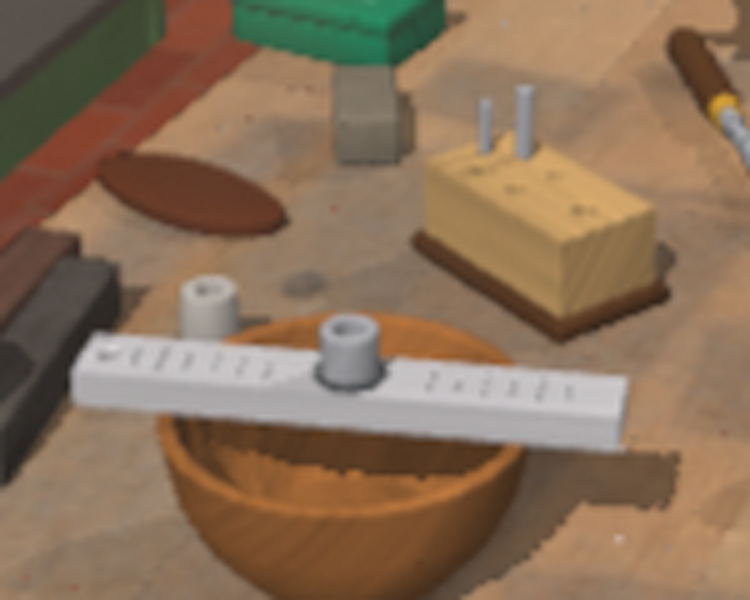

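View pics/end_sc.png

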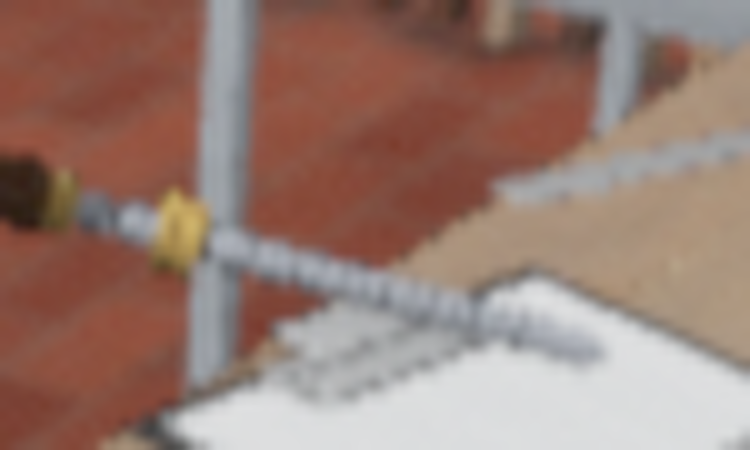

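Call:
move_arm(rows=[2, 0, 0, 0, 0, 2, 0, 0, 0, 0, 2, 0, 0, 0, 0, 2, 0, 0, 0, 0, 2, 0, 0, 0, 0, 2, 0, 0, 0, 0, 2, 0, 0, 0, 0, 2, 0, 0, 0, 0, 2, 0, 0, 0, 0, 2, 0, 0, 0, 0, 2, 0, 0, 0, 0, 2, 0, 0, 0, 0])

```text
time: 33.8
eef_pos: [0.5311, -0.0271, 0.3161]
ee_rot: [0.972, 0.233, 0.0, -0.0]
wrist_force: [0.0, 0.4, -1.2]
width: 0.148
```

```bash
python3 - <<'E'
from h import *
f=grab_frame("scene"); p,R,s=tool(); print(p,s["time"],s["joint_velocities"].round(4))
a=cv2.imread("pics/zz_scene.png"); b=f["pixels"][:,:,::-1]
d=np.abs(a.astype(int)-b).sum(2)[100:160,320:400]; print(d.max(),(d>60).sum())
ga=cv2.cvtColor(a,6)[125:150,355:395].astype(np.float32); gb=cv2.cvtColor(np.ascontiguousarray(b),6)[125:150,355:395].astype(np.float32)
print(cv2.phaseCorrelate(ga,gb))
crop(f,"fin",325,105,75,45,10)
E
```

```text
[ 0.53106531 -0.02713499  0.31613825] 33.85 [ 0.0005 -0.0004 -0.0003  0.0002  0.0023  0.0005  0.0001]
101 6
((0.03599023952670066, 0.5268224103572159), 1.013434425830841)
```

```bash
python3 - <<'E'
from h import *
from rig import ticket
p,R,s=tool()
f=grab_frame("scene");d=grab_frame("side")
a=[r["xy"] for r in tip_of(f,"rod_tip")[:3] if r["xy"][1]<170]; b=[r["xy"] for r in tip_of(d,"rod_tip")[:3] if r["xy"][1]<170]
print(a,b)
if a and b:
    X,e=tri([(f,a[0]),(d,b[0])]); g=p+R@[0,0,-.0187]; t=np.degrees(np.arcsin((g-X)[2]/np.linalg.norm(g-X))); print(X,e,g,"tilt",t)
print(ticket.job_done())
E
```

```text
[[385.0, 138.4]] []
the job is handed in; nothing more can be done
None
```

The job is handed in. The bar lies across the bowl with its tube over the middle. The rod is held by its handle, close to level, about 30 cm above the table, with its collar where the tube pushed it. The hand-in reported no verdict.

**What I did**
- **Bar:** I pulled it out from under a large brown look-alike rod, which had toppled onto it by itself, and laid it across the rim. Just after release I measured the tube about 1 mm from the bowl's centre.
- **Rod:** I took the small brown-handled one from the stand and pushed it down the tube until the tip bottomed, with 16 N on the wrist. I then drew it out, and the bar stayed in place.
- **Levelling:** The moves only allow turns about the tool's own z axis, so I set the tip on clear table and swung the handle down under a light grip. I then lifted at 120 N.

**Last checks**
- **Collar:** about 90.6 mm from the tip, measured from the scene picture; 90 mm within 3 mm is wanted.
- **Tilt:** two estimates gave 11° and 12° from level; the limit is 17°.
- **Height:** the tip was at about 0.305 m and the handle higher.
- **Bar and bowl:** they look unchanged in the pictures. The last network reading of the tube top was about 15 mm off the earlier ones and 12 mm too high. I put this down to detector noise.
- **Other listed things:** the last network readings put the pencil, both collets and the whetstone within a few pixels of where they were.

**Not fully settled**
- **Tip creep:** the tip may have sunk by about half a pixel over 1.7 s, so there could be slow creep of a few tenths of a degree per second in the grip.
- **Last tilt check:** it could not be completed, because the rod tip was not detected in the side picture.

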